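# Pack a lantern craft kit with a drop cup

### The job

Pack this lantern kit: put every wooden toggle lying on the table into the drop cup while it stands on its cork mat, then hold the loaded cup over the open kit carton and lower it until the carton's rim pushes the cup's release tab up and the hinged bottom swings wide open, letting the toggles fall in; open the bottom nowhere else. Set the empty cup back upright on its cork mat with the bottom shut, and slide the black flower panel from its drying rack, lower edge first, all the way down into the narrow sleeve on the carton's far side (before or after, as you like). Leave every toggle in the carton's main compartment and do not push the other things on the table about.

Things in the scene. Friction and masses are not known exactly. Their poses are not given: they have to be found in the camera images.
- toggle0: wooden toggle: a rounded bar 26 long (its x) x 16 wide (its y) x 14 high (its z) mm, about 15 g, with a dark band round its middle; origin at the centre of its 26 x 16 underside. Four to six of these are present; the others are absent (None).
- toggle1: wooden toggle: a rounded bar 26 long (its x) x 16 wide (its y) x 14 high (its z) mm, about 15 g, with a dark band round its middle; origin at the centre of its 26 x 16 underside. Four to six of these are present; the others are absent (None).
- toggle2: wooden toggle: a rounded bar 26 long (its x) x 16 wide (its y) x 14 high (its z) mm, about 15 g, with a dark band round its middle; origin at the centre of its 26 x 16 underside. Four to six of these are present; the others are absent (None).
- toggle3: wooden toggle: a rounded bar 26 long (its x) x 16 wide (its y) x 14 high (its z) mm, about 15 g, with a dark band round its middle; origin at the centre of its 26 x 16 underside. Four to six of these are present; the others are absent (None).
- toggle4: wooden toggle: a rounded bar 26 long (its x) x 16 wide (its y) x 14 high (its z) mm, about 15 g, with a dark band round its middle; origin at the centre of its 26 x 16 underside. Four to six of these are present; the others are absent (None).
- toggle5: wooden toggle: a rounded bar 26 long (its x) x 16 wide (its y) x 14 high (its z) mm, about 15 g, with a dark band round its middle; origin at the centre of its 26 x 16 underside. Four to six of these are present; the others are absent (None).
- cup: drop cup, loose, 200 g: grey, square, open top, outside 68 x 68, inside 60 x 60, rim 50 mm above its origin (centre of its underside), z up. Handle fin and release tab are on its -x side, which at the start points roughly to the robot. Its bottom is a flap (top 8 mm above the underside) hinged along the -x side; its +x edge swings down, to 54 mm below the underside.
- cup_handle (a point): on the cup: centre of the grip zone of the handle fin, at (-42, 0, 78) mm in the cup's frame. The fin is 12 mm thick (cup x, so close the fingers along cup x), 40 mm wide (cup y), rises from 36 to 90 mm above the cup's underside (40 mm above the rim) and stands 2 mm outside the wall.
- cup_in (a point): on the cup: centre of the top face of its shut bottom, at (0, 0, 8) mm in the cup's frame.
- cup_tab (a joint): travel of the release tab, 0 to 0.015 m upwards; a spring returns it (5 N to start, 8 N at full travel, up to 3 N less when loaded). The tab is a level steel plate 28 wide, 5 thick, from x = -34 to -80 mm in the cup's frame, underside 12 mm above the cup's. With the cup centred in the carton's mouth and square to it, the tab lies across the rim of the wall on the cup's -x side.
- cup_flap (a joint): angle of the cup's hinged bottom, 0 shut to 1.4 rad fully open (hanging down). It is linked to the tab: 0.093 rad per mm of tab travel. It shuts by itself when the tab is free.
- carton: kit carton, the only open one, cream card, fixed to the table, 128 x 128 mm outside, 120 x 120 inside, walls 4 mm, rim 120 mm above the table, floor 4 mm thick; origin at the centre of the main compartment's underside, z up. Its sleeve is on its +x side (away from the robot, yaw within 0.3 rad). Two short card flaps hang down outside its two y sides, below the rim.
- sleeve_mouth (a point): centre of the open top of the carton's sleeve, at (70.5, 0, 120) mm in the carton's frame. The slot is 13 mm (carton x) x 86 mm (carton y) and 70 mm deep.
- sleeve_floor (a point): centre of the sleeve's floor, at (70.5, 0, 50) mm in the carton's frame.
- mat: cork mat, 130 x 130 x 3 mm, fixed; origin at the centre of its underside. The cup's home.
- panel: rigid black flower panel, 50 g, 8 mm thick (its x), 80 mm wide (its y), 110 mm tall (its z); origin at the middle of its lower edge. It starts standing in the rack, 6 mm above the table. Fully home in the sleeve it stands 40 mm out of the mouth; either face may be forward.
- rack: wooden drying rack, fixed: base 60 x 96 mm, two rails with an 11 mm slot between them, 31 mm high; origin at the centre of its underside, the slot runs along its y. The panel stands in it.
- tube_cap: bystander: black cap standing among the toggles, 20 mm across, 22 mm high; origin at the centre of its underside
- tape: bystander: roll of tape, 54 mm across, 18 mm high, lying flat; origin at the centre of its underside
- glue_pack: bystander: small pack 30 x 95 x 26 mm; origin at the centre of its underside
- brush_pot: bystander: white pot, 72 mm across, 90 mm tall; origin at the centre of its underside
- gluejar: bystander: white jar, 52 mm across, 60 mm tall; origin at the centre of its underside

How it is judged:
On the way, in this order (a step that is already met when the one before it is completed fails the run):
1. every toggle lies in the drop cup, which stands upright on its mat with its bottom shut (x of toggle0 in the frame of cup_in between -0.032 and 0.032 m and y of toggle0 in the frame of cup_in between -0.032 and 0.032 m and z of toggle0 in the frame of cup_in between -0.012 and 0.048 m and x of toggle1 in the frame of cup_in between -0.032 and 0.032 m and y of toggle1 in the frame of cup_in between -0.032 and 0.032 m and z of toggle1 in the frame of cup_in between -0.012 and 0.048 m and x of toggle2 in the frame of cup_in between -0.032 and 0.032 m and y of toggle2 in the frame of cup_in between -0.032 and 0.032 m and z of toggle2 in the frame of cup_in between -0.012 and 0.048 m and x of toggle3 in the frame of cup_in between -0.032 and 0.032 m and y of toggle3 in the frame of cup_in between -0.032 and 0.032 m and z of toggle3 in the frame of cup_in between -0.012 and 0.048 m and x of toggle4 in the frame of cup_in between -0.032 and 0.032 m and y of toggle4 in the frame of cup_in between -0.032 and 0.032 m and z of toggle4 in the frame of cup_in between -0.012 and 0.048 m and x of toggle5 in the frame of cup_in between -0.032 and 0.032 m and y of toggle5 in the frame of cup_in between -0.032 and 0.032 m and z of toggle5 in the frame of cup_in between -0.012 and 0.048 m and horizontal distance between cup and mat below 0.05 m and height (world z) of cup below 0.012 m and value of joint cup_flap below 0.2 rad), for 0.2 s.
2. the cup's bottom is wide open with the cup held over the carton (value of joint cup_flap above 0.9 rad and x of cup in the frame of carton between -0.04 and 0.04 m and y of cup in the frame of carton between -0.04 and 0.04 m and z of cup in the frame of carton above 0.06 m and angle between cup's own z axis and vertical below 0.35 rad), for 0.2 s.
At the end, for the whole second after the job is handed in: Every toggle present lies at rest in the carton's main compartment; the cup stands upright on the mat, its centre within 40 mm of the mat's, bottom shut (under 0.1 rad); the panel stands in the carton's sleeve, bottom within 6 mm of its floor, within 10 mm of its centre and upright within 0.1 rad (x of toggle0 in the frame of carton between -0.06 and 0.06 m and y of toggle0 in the frame of carton between -0.06 and 0.06 m and z of toggle0 in the frame of carton between 0 and 0.09 m and linear speed of each of toggle0, toggle1, toggle2, toggle3, toggle4, toggle5 below 0.03 m/s and x of toggle1 in the frame of carton between -0.06 and 0.06 m and y of toggle1 in the frame of carton between -0.06 and 0.06 m and z of toggle1 in the frame of carton between 0 and 0.09 m and x of toggle2 in the frame of carton between -0.06 and 0.06 m and y of toggle2 in the frame of carton between -0.06 and 0.06 m and z of toggle2 in the frame of carton between 0 and 0.09 m and x of toggle3 in the frame of carton between -0.06 and 0.06 m and y of toggle3 in the frame of carton between -0.06 and 0.06 m and z of toggle3 in the frame of carton between 0 and 0.09 m and x of toggle4 in the frame of carton between -0.06 and 0.06 m and y of toggle4 in the frame of carton between -0.06 and 0.06 m and z of toggle4 in the frame of carton between 0 and 0.09 m and x of toggle5 in the frame of carton between -0.06 and 0.06 m and y of toggle5 in the frame of carton between -0.06 and 0.06 m and z of toggle5 in the frame of carton between 0 and 0.09 m and horizontal distance between cup and mat below 0.04 m and height (world z) of cup below 0.008 m and angle between cup's own z axis and vertical below 0.08 rad and value of joint cup_flap below 0.1 rad and linear speed of each of cup, panel below 0.02 m/s and horizontal distance between panel and sleeve_floor below 0.01 m and z of panel in the frame of carton between 0.044 and 0.056 m and angle between panel's own z axis and vertical below 0.1 rad and angle between the x axis of panel and the x axis of carton, either way round below 0.15 rad); the robot touches nothing.
It fails at once if the cup's bottom is opened (over 0.7 rad) more than 90 mm aside from the carton's centre (value of joint cup_flap above 0.7 rad and horizontal distance between cup and carton above 0.09 m).
It fails at once if a bystander is pushed more than 50 mm from its place (distance of any of tape, glue_pack, brush_pot, gluejar from where it was at the start of the episode above 0.05 m).
Of toggle0, toggle1, toggle2, toggle3, toggle4, toggle5 only 4 to 6 are there at a start; the rules pass over those that are not, and their reading is None.
At some moment in a run one of toggle0, toggle1, toggle2, toggle3, toggle4, toggle5 may be knocked a few centimetres aside while the robot is not near it.
It also fails if it takes over 210 s, if anything falls off the work surface, if the arm or the gripper's body presses on something with over 40 N, if the wrist force passes 120 N, or if a joint passes its speed limit or range.

### The arm

A 7-joint arm with a two-finger parallel gripper is mounted at the origin on the work surface. World frame = base frame: x ahead of the robot, y to its left, z up, the work surface at z = 0. Lengths are in m, angles in rad, forces in N, time in s.
With the tool pointing down it reaches from about 0.375 to 0.925 m from the base axis. Payload 3.1 kg.
Tool frame: the origin (TCP) lies on the centre line of the jaws, within the pads' length; the fingertips stand 8 mm ahead of it and the grasp point (between the pads) lies 11 mm behind it (manip.tips_ahead is the distance from the TCP to the fingertips, in m); z points along the fingers, y is the direction in which the jaws open and shut (so a half turn about z gives the same grasp; the last joint's range is limited). The gripper opens to 85 mm and grips with 20 to 120 N. Pads are 22 mm wide; open, the fingers measure 114 mm over their backs; the gripper's body (76 mm by 85 mm) begins 54 mm behind the grasp point. The pads swing forward as they close: fully open they stand 13 mm farther back than shut.
Start: joints at [1.112, 0.383, 0.044, 1.598, -0.018, 1.161, -0.05], TCP at [0.229, -0.608, 0.239] pointing down, gripper open.
Joint ranges: [-2.61, 2.61], [-0.41, 2.15], [-1.48, 1.57], [0, 2.5], [-1.57, 4.71], [0.05, 1.97], [-2.85, 2.85]. Speed limits (rad/s): [2.79, 2.79, 3.14, 3.14, 3.14, 3.14, 3.14].

### API

Orientations are given as a unit quaternion [x, y, z, w].
In Python, from station import manip, eyes, spotter gives the robot as it stands.
- The arm moves only by the tool play_rows, never from a script. Its argument "deltas" is text: rows parted by semicolons, each of 7 numbers parted by spaces: the turn, a rotation vector about the tool's x, y, z scaled (see below), then the shift along the tool's x, y, z scaled (see below), then the opening, from -1 (shut) to 1 (fully open), so that 0 is half open. A call has exactly 8 rows; each row shifts and turns the commanded pose from where the row before left it, along the tool's axes as they then stand; what a row does not reach is not made up. The controller multiplies each number of a shift by 0.06 m and each number of a turn by 90 degrees. A row lasts 1/8 s, in which the tool goes at most 62.5 mm and 10.7 degrees, less where a joint would pass 70% of its speed; a pose out of reach is approached as far as the arm can. A call with a number of a shift or a turn outside -1 to 1 is refused whole. A call with a gripper value outside its range is refused whole. The fingers move at their own pace and stop on an object; "newtons" is the grip in N (left out, the last holds). Time passes only in rows, so rows that do not move let the fingers close, or fill a call up. It gives the time, the measured TCP pose, the force and the opening at its end, in the units of the state.
- manip.get_obs(): the state, without advancing time (a new reading comes with each control period).
- eyes.camera(name): name is "side" or "top"; returns a dict with "pixels" (480x640x3 uint8, blue, green, red), "camera_matrix" (3x3 intrinsics, pixels), "position" and "attitude" of the camera in the world. Camera axes: x right, y down, z forward; pixel columns grow to the right and rows downward; lengths in m; the calibration is good to about 2 mm. A picture is of the moment at which its call begins. There is no depth.
- manip.sign_off(): hands the job in, once; it reports no verdict.
Trained networks look in a picture, given as the dict that the camera call returned (one of the last four; its "shot" number tells which), for a name from the list of things; names that differ only in an ending like _2 or _b are one class to them, and where a whole thing is asked for, a point or a joint stands for the part that bears it (a point fixed in the world has none). Each returns a list of dicts, best first, with "p" (0 to 1); they miss things now and then, are a little off and sometimes report something else, mostly with a low value. They report only what shows in the picture. A call takes as long as a camera call.
- spotter.look_for(picture, label): "box" ([left, top, right, bottom] in pixels, round what is visible of it).
The state is a dict: "time_s": time; "q": joint angles; "qd": joint speeds; "joint_torque": joint torques, N m; "position": TCP position; "tool_rot": TCP orientation; "force": force on the tool from outside, world axes, zero at the start; "moment": the same for the moment, N m; "width": finger opening in m.
Only numpy, scipy, OpenCV 4.12 (cv2) and the standard library are available. Lean on these libraries where they do the work, as an engineer would, in place of code of your own. Each camera call takes 0.05 s, during which the arm holds its last target.

## Working session

There is one attempt and no reset: what is moved stays moved. The work goes in short steps, Python scripts to look and compute and a tool call to move; the robot and the scene stay as the last step left them, time stands still between calls to the robot, and variables do not carry over. Pictures are saved under pics/ and viewed, and the job is handed in when it is done.

Besides the shell and the picture viewer there is one more tool, called after "Call:" by a JSON object that holds its "method" and its "body". play_rows: Moves the arm, as the interface text tells. Its arguments: {"type":"object","properties":{"deltas":{"type":"string"},"newtons":{"type":"number"}},"required":["deltas"]}

```bash
ls -la; mkdir -p pics
python3 - <<'E'
from station import manip, eyes, spotter
import cv2
print(manip.get_obs())
for n in ("side","top"):
    c=eyes.camera(n); cv2.imwrite(f"pics/{n}0.png",c["pixels"]); print(n,c["camera_matrix"],c["position"],c["attitude"],c["shot"])
print(manip.tips_ahead)
E
```

```text
total 12
drwxr-xr-x  3 agent agent 4096 Dec  6 16:24 .
drwxr-xr-x 23 root  root  4096 Dec  6 16:24 ..
drwxr-xr-x  2 agent agent 4096 Dec  6 16:24 pics
{'time_s': 0.0, 'q': array([ 1.1122138 ,  0.38385598,  0.04386595,  1.59958335, -0.01792189,
        1.16120191, -0.04988973]), 'qd': array([-0.00066312, -0.00034278, -0.00029732, -0.00034114,  0.0007036 ,
        0.00066497, -0.00208692]), 'joint_torque': array([ 4.66319352e-05, -4.33452058e+01,  1.02460228e+00, -2.49508184e+01,
        1.05996622e-02,  1.10681905e-02, -1.00409537e-06]), 'position': array([ 0.22910925, -0.60729253,  0.23786975]), 'tool_rot': array([ 9.83768086e-01,  1.79439653e-01, -3.04521673e-04, -1.29236659e-03]), 'force': array([-0.68217145, -0.44029136,  0.41239518]), 'moment': array([ 0.00957008, -0.02081933, -0.03007635]), 'width': 0.08514759718649119}
side [[576.00395159   0.         318.56967886]
 [  0.         576.00395159 242.67368737]
 [  0.           0.           1.        ]] [0.25288792 0.81196681 0.93732031] [-0.1317037   0.90473181 -0.40146533  0.05422248] 1
top [[488.86936152   0.         324.89506334]
 [  0.         488.86936152 247.39897173]
 [  0.           0.           1.        ]] [ 0.42906765 -0.08936068  1.33458856] [-0.7009013   0.71265246 -0.01801464  0.0232232 ] 2
0.008
```

View pics/side0.png

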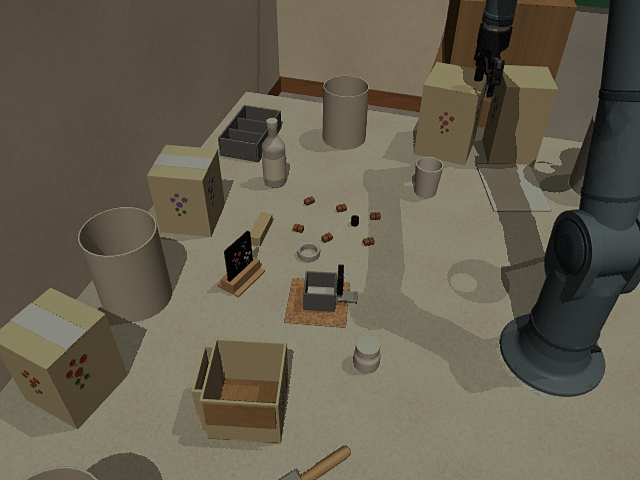

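View pics/top0.png

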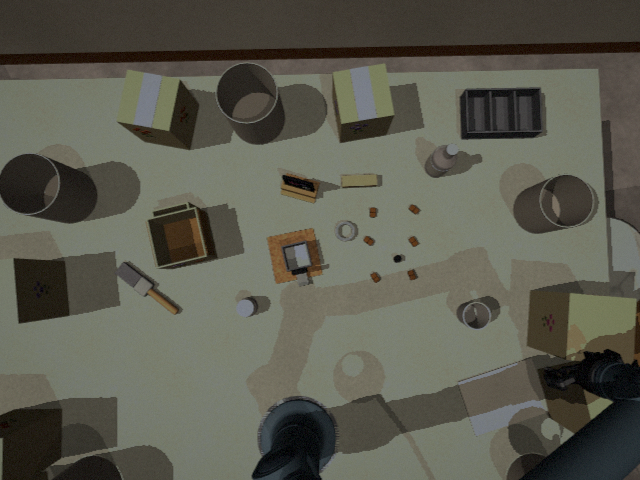

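The top view shows six toggles around (370–415, 208–277) px and the black cap at (398,258). The cup is on its mat at (298,257), the carton at (181,237), the rack and panel at (300,185). The side view agrees. Next I'll measure each of them.

```bash
cat > h.py <<'E'
import numpy as np, cv2
from scipy.spatial.transform import Rotation as R
from scipy.optimize import least_squares
def cam(c):
    return np.array(c["camera_matrix"]),np.array(c["position"]),R.from_quat(c["attitude"]).as_matrix()
def proj(c,P):
    K,p,r=cam(c); q=(np.atleast_2d(P)-p)@r; q=q@K.T; return q[:,:2]/q[:,2:]
def ray(c,uv):
    K,p,r=cam(c); d=r@np.linalg.solve(K,[uv[0],uv[1],1]); return p,d/np.linalg.norm(d)
def atz(c,uv,z):
    p,d=ray(c,uv); return p+d*(z-p[2])/d[2]
def tri(c1,u1,c2,u2):
    A=[];b=[]
    M=np.zeros((3,3));v=np.zeros(3);rs=[ray(c1,u1),ray(c2,u2)]
    for p,d in rs:
        Q=np.eye(3)-np.outer(d,d);M+=Q;v+=Q@p
    x=np.linalg.solve(M,v)
    return x,[float(np.linalg.norm(np.cross(x-p,d))) for p,d in rs]
def ctr(b): return np.array([(b[0]+b[2])/2,(b[1]+b[3])/2])
def zoom(c,x0,y0,x1,y1,s,fn):
    im=cv2.resize(c["pixels"][y0:y1,x0:x1],None,fx=s,fy=s,interpolation=cv2.INTER_CUBIC);cv2.imwrite(fn,im)
E
python3 - <<'E'
from station import manip, eyes, spotter
from h import *
import pickle
np.set_printoptions(precision=4,suppress=True)
s=eyes.camera("side");t=eyes.camera("top")
pickle.dump((s,t),open("c0.pkl","wb"))
for n in ["toggle0","cup","carton","mat","panel","rack","tube_cap","tape","glue_pack","gluejar","brush_pot"]:
    for nm,c in(("side",s),("top",t)):
        print(n,nm,[(round(d["p"],2),[round(float(v),1) for v in d["box"]]) for d in spotter.look_for(c,n) if d["p"]>.15])
zoom(t,250,160,440,300,4,"pics/t1.png")
zoom(s,190,180,390,320,4,"pics/s1.png")
zoom(t,130,190,330,320,4,"pics/t2.png")
zoom(s,170,260,370,450,4,"pics/s2.png")
E
```

```text
toggle0 side [(0.65, [309.1, 200.7, 314.1, 204.2]), (0.62, [361.9, 239.3, 372.1, 245.0]), (0.43, [319.5, 233.6, 336.2, 241.3])]
toggle0 top [(0.65, [368.7, 204.6, 376.3, 218.1]), (0.43, [409.8, 269.5, 418.0, 279.9]), (0.39, [407.2, 202.3, 415.6, 213.0]), (0.22, [279.7, 177.5, 315.4, 193.7])]
cup side [(0.97, [303.7, 263.7, 355.6, 310.8])]
cup top [(0.63, [278.8, 241.0, 314.8, 284.5]), (0.29, [341.4, 176.3, 375.9, 191.2])]
carton side [(0.59, [191.6, 339.1, 287.4, 447.4])]
carton top [(0.83, [146.8, 201.4, 220.0, 270.4])]
mat side [(0.79, [282.0, 279.4, 347.5, 330.1])]
mat top [(0.66, [267.0, 226.4, 320.4, 284.9])]
panel side [(0.66, [224.0, 231.3, 254.7, 282.4])]
panel top [(0.73, [281.4, 175.9, 312.6, 193.6])]
rack side [(0.88, [220.7, 256.3, 262.6, 296.6])]
rack top [(0.59, [280.2, 172.7, 318.2, 200.8])]
tube_cap side [(0.44, [353.2, 212.6, 358.0, 228.3])]
tube_cap top [(0.52, [392.0, 254.0, 399.3, 262.6])]
tape side []
tape top [(0.75, [336.0, 217.6, 353.2, 242.9])]
glue_pack side [(0.71, [249.8, 214.2, 272.6, 245.8])]
glue_pack top []
gluejar side [(0.6, [353.3, 334.2, 379.6, 372.6])]
gluejar top [(0.7, [237.3, 296.5, 259.4, 316.8])]
brush_pot side [(0.68, [416.0, 158.2, 442.3, 199.4])]
brush_pot top [(0.68, [454.4, 301.5, 490.2, 328.5])]
```

View pics/t1.png

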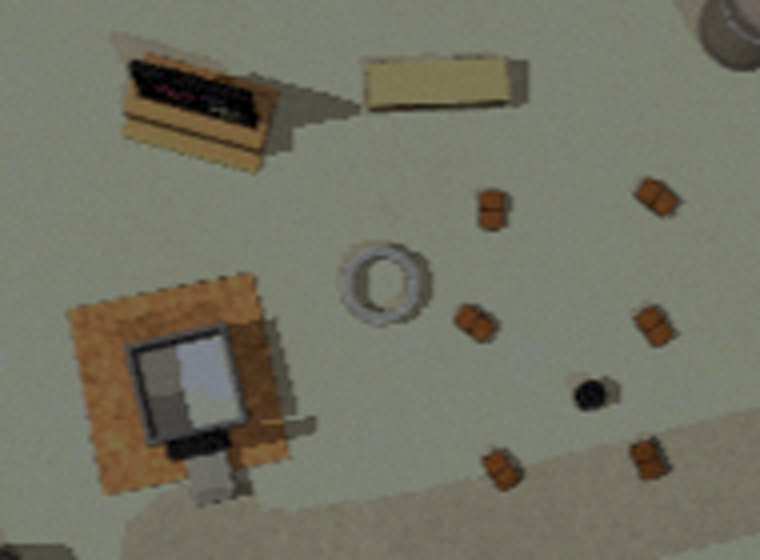

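View pics/s1.png

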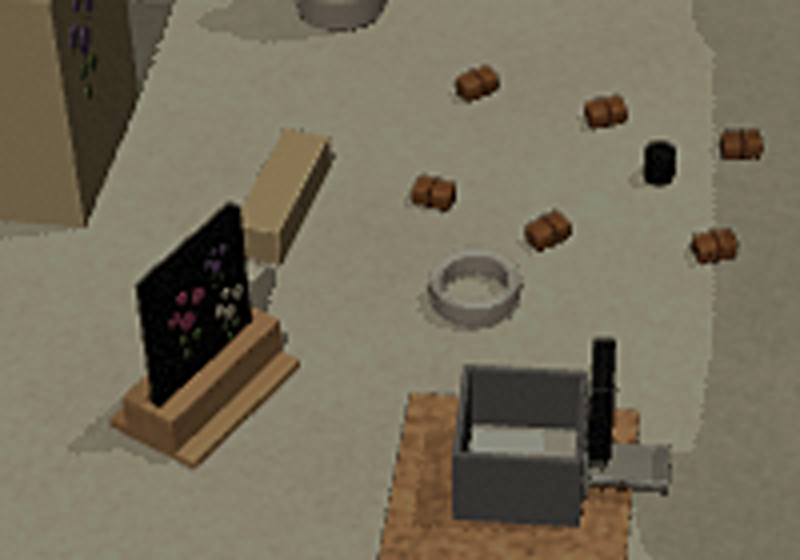

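View pics/t2.png

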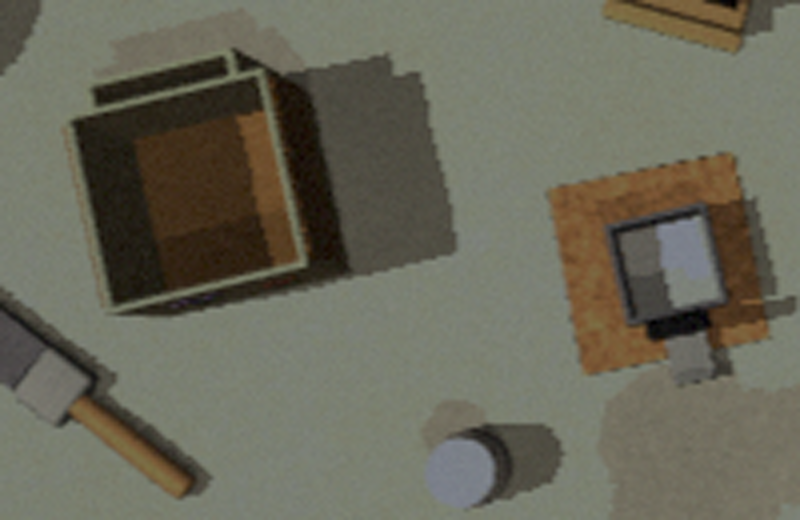

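View pics/s2.png

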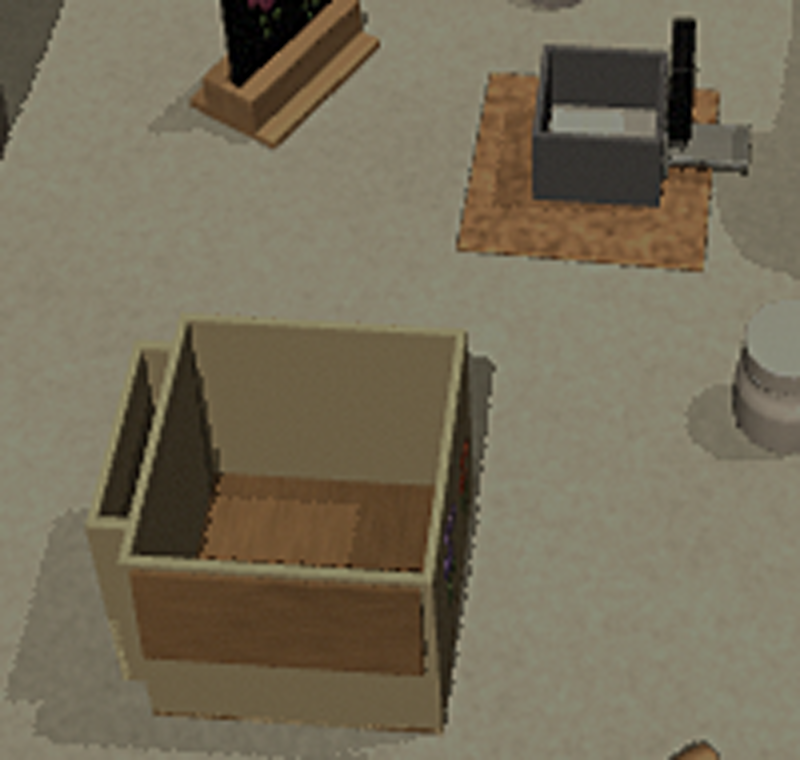

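Run:
```python
from h import *
import pickle
s,t=pickle.load(open("c0.pkl","rb"))
zoom(t,270,165,330,210,12,"pics/t3.png")
zoom(s,210,220,280,310,8,"pics/s3.png")
```

```text
(no output)
```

View pics/t3.png

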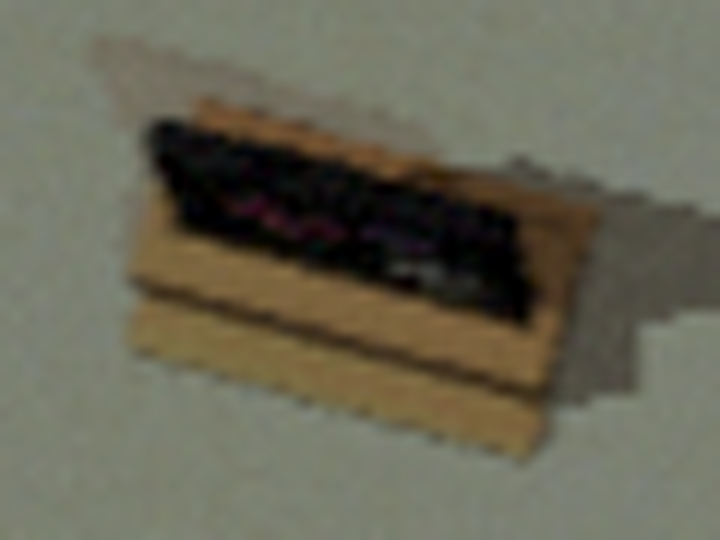

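View pics/s3.png

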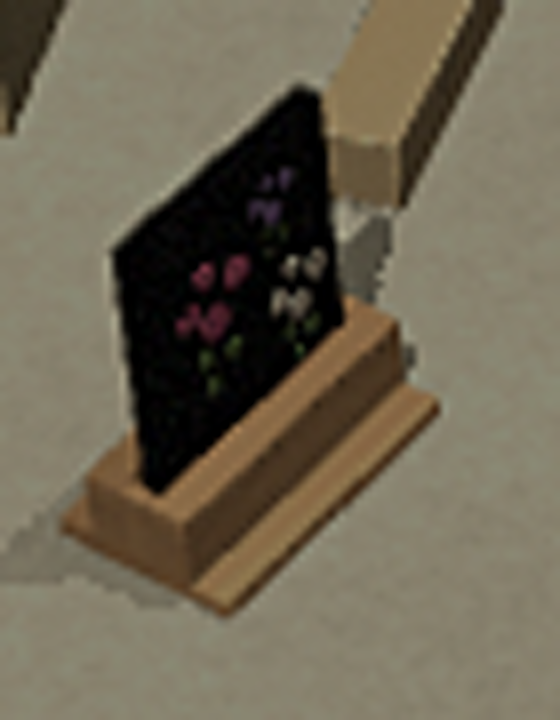

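```bash
cat > fit0.py <<'E'
from h import *
import pickle
np.set_printoptions(precision=4,suppress=True)
s,t=pickle.load(open("c0.pkl","rb"))
def px(u,o,k): return np.array(o)+(np.array(u)+.5)/k-.5
def fit(obs,x0,freez=False):
    def f(p):
        c,sn=np.cos(p[2]),np.sin(p[2]);r=[]
        for cm,uv,P in obs:
            w=np.array([p[0]+c*P[0]-sn*P[1],p[1]+sn*P[0]+c*P[1],P[2]+(p[3] if freez else 0)])
            r+=list(proj(cm,w)[0]-uv)
        return np.array(r)
    o=least_squares(f,x0+([0] if freez else []),loss="soft_l1");return o.x,f(o.x).reshape(-1,2)
T2=lambda u:px(u,(130,190),4);S2=lambda u:px(u,(170,260),4)
T1=lambda u:px(u,(250,160),4);S1=lambda u:px(u,(190,180),4)
T3=lambda u:px(u,(270,165),12);S3=lambda u:px(u,(210,220),8)
h=.064
C=[(t,T2((67,122)),(h,h,.12)),(t,T2((265,70)),(h,-h,.12)),(t,T2((307,267)),(-h,-h,.12)),(t,T2((110,312)),(-h,h,.12)),
 (s,S2((187,320)),(h,-h,.12)),(s,S2((466,332)),(-h,-h,.12)),(s,S2((431,580)),(-h,h,.12)),(s,S2((122,562)),(h,h,.12))]
g=.034
U=[(t,T1((127,345)),(g,g,.053)),(t,T1((227,325)),(g,-g,.053)),(t,T1((246,423)),(-g,-g,.053)),(t,T1((150,445)),(-g,g,.053)),
 (s,S1((463,366)),(g,-g,.053)),(s,S1((587,373)),(-g,-g,.053)),(s,S1((583,464)),(-g,g,.053)),(s,S1((455,457)),(g,g,.053)),(s,S1((453,517)),(g,g,.003)),(s,S1((579,524)),(-g,g,.003))]
m=.065
M=[(t,T1((68,311)),(m,m,.003)),(t,T1((254,273)),(m,-m,.003)),(t,T1((290,457)),(-m,-m,.003)),(t,T1((106,494)),(-m,m,.003)),
(s,S2((489,72)),(m,-m,.003)),(s,S2((719,90)),(-m,-m,.003)),(s,S2((703,270)),(-m,m,.003)),(s,S2((458,248)),(m,m,.003))]
P=[(t,T3((152,122)),(.004,.04,.116)),(t,T3((520,210)),(.004,-.04,.116)),(t,T3((180,228)),(-.004,.04,.031)),(t,T3((528,322)),(-.004,-.04,.031)),
(s,S3((115,248)),(.004,.04,.116)),(s,S3((322,95)),(-.004,-.04,.116)),(s,S3((300,85)),(.004,-.04,.116)),(s,S3((150,492)),(-.004,.04,.031)),(s,S3((343,322)),(-.004,-.04,.031))]
K=[(t,T3((525,462)),(-.03,-.048,0)),(t,T3((128,345)),(-.03,.048,0)),(s,S3((62,527)),(.03,.048,0)),(s,S3((225,617)),(-.03,.048,0)),(s,S3((440,405)),(-.03,-.048,0))]
for n,o,x0 in(("carton",C,[.6,.3,.1]),("cup",U,[.5,0,.1]),("mat",M,[.5,0,.1]),("panel",P,[.7,0,-.2]),("rack",K,[.7,0,-.2])):
    a,_=fit(o,x0);b,r=fit(o,x0,True);print(n,a,b,"rms",np.sqrt((r**2).mean()),np.abs(r).max(0))
E
python3 fit0.py
```

```text
carton [0.53   0.2896 0.219 ] [ 0.5303  0.2894  0.2191 -0.0018] rms 0.7529864224684111 [1.1821 1.4643]
cup [ 0.4828 -0.0053  0.2134] [ 0.483  -0.006   0.2139 -0.0015] rms 0.47243399222336124 [1.0742 0.8245]
mat [0.4854 0.0033 0.1851] [ 0.4855  0.0029  0.1853 -0.0011] rms 0.3262850088298128 [0.5879 0.7982]
panel [ 0.671  -0.0138 -0.2911] [ 0.6713 -0.0142 -0.2902 -0.0011] rms 0.5204382988391694 [1.3678 0.8228]
rack [ 0.6718 -0.0157 -0.3033] [ 0.6711 -0.0142 -0.296   0.0029] rms 0.34409766905068656 [0.592  0.5443]
```

```bash
cat > tog.py <<'E'
from h import *
from scipy.spatial import ConvexHull
from scipy.optimize import minimize
def mask(c):
    b,g,r=[c["pixels"][...,i].astype(float) for i in range(3)]
    return ((r-b>45)&(r>60)&(r/(g+1)>1.35)) .astype(np.uint8)
# rounded bar model points (cylinder-ish): use chamfered box
def pts(x,y,a,L=.026,W=.016,H=.014,z0=0):
    P=[]
    for sx in(-1,1):
        for sy in(-1,1):
            for ex,ey,z in((1,.75,H),(1,1,H*.75),(1,1,H*.25),(1,.75,0)):
                P.append((sx*L/2*ex,sy*W/2*ey,z+z0))
    P=np.array(P);c,s=np.cos(a),np.sin(a)
    return np.c_[x+c*P[:,0]-s*P[:,1],y+s*P[:,0]+c*P[:,1],P[:,2]]
K=8
def find(c,roi):
    m=mask(c);n,lab,st,ce=cv2.connectedComponentsWithStats(m,connectivity=8)
    return [(ce[i],st[i]) for i in range(1,n) if 8<st[i][4]<200 and roi[0]<ce[i][0]<roi[2] and roi[1]<ce[i][1]<roi[3]]
def soft(c,cen,w=14):
    x0,y0=int(cen[0])-w,int(cen[1])-w
    im=c["pixels"][y0:y0+2*w+1,x0:x0+2*w+1]
    im=cv2.resize(im,None,fx=K,fy=K,interpolation=cv2.INTER_LINEAR).astype(float)
    d=im[...,2]-im[...,0]
    return (x0,y0),d
def refine(views,x,y,z0=0):
    data=[]
    for c in views:
        cen=proj(c,[x,y,.007+z0])[0];o,d=soft(c,cen)
        bg=np.median(d);hi=np.percentile(d,97);m=np.clip((d-bg)/(hi-bg),0,1)
        data.append((c,o,(m>.45).astype(np.uint8)))
    def cost(p):
        e=0
        for c,o,m in data:
            q=proj(c,pts(*p,z0=z0));q=(q-np.array(o)+.5)*K-.5
            h=cv2.convexHull(q.astype(np.float32)).reshape(-1,2)
            r=np.zeros_like(m);cv2.fillConvexPoly(r,np.round(h*16).astype(np.int32),1,shift=4)
            e+=(r!=m).sum()/K/K
        return e
    best=None
    for a in np.arange(0,np.pi,np.pi/6):
        o=minimize(cost,[x,y,a],method="Nelder-Mead",options=dict(initial_simplex=[[x,y,a],[x+.005,y,a],[x,y+.005,a],[x,y,a+.3]],xatol=1e-4,fatol=.02))
        if best is None or o.fun<best.fun: best=o
    return best.x,best.fun
def all(s,t,roi=(330,190,450,300)):
    out=[]
    for ce,st in find(t,roi):
        p=atz(t,ce,.008)
        # cross check with side blob
        u=proj(s,p)[0]
        sb=[b for b in find(s,(0,0,640,480)) if np.hypot(*(b[0]-u))<6]
        h=tri(t,ce,s,sb[0][0])[0] if sb else None
        x,f=refine([s,t],p[0],p[1])
        out.append((x,f,h,ce))
    return out
E
cat > r1.py <<'E'
import pickle
from tog import *
np.set_printoptions(precision=4,suppress=True)
s,t=pickle.load(open("c0.pkl","rb"))
for x,f,h,ce in all(s,t): print("tog",x[:2],"yaw deg",round(np.degrees(x[2])%180,1),"cost",round(f,1),"tri",h,"px",ce)
print("cap",tri(t,[398,258],s,[354.7,221]))
v=cv2.resize(t["pixels"][195:295,350:430],None,fx=8,fy=8,interpolation=cv2.INTER_CUBIC)
E
python3 r1.py
```

```text
tog [ 0.6079 -0.3239] yaw deg 45.1 cost 36.1 tri [ 0.6065 -0.3236  0.011 ] px [413.6304 208.8043]
tog [ 0.6007 -0.2119] yaw deg 178.7 cost 38.9 tri [ 0.6001 -0.2108  0.0092] px [372.1795 212.0256]
tog [ 0.524  -0.1977] yaw deg 59.3 cost 43.6 tri [ 0.5228 -0.198   0.0102] px [368.125 240.45 ]
tog [ 0.5195 -0.32  ] yaw deg 27.4 cost 36.4 tri [ 0.5187 -0.3191  0.0105] px [412.8636 241.1591]
tog [ 0.4281 -0.3131] yaw deg 13.8 cost 36.1 tri [ 0.4307 -0.3121  0.0081] px [411.2162 274.7297]
tog [ 0.4233 -0.2144] yaw deg 27.9 cost 41.5 tri [ 0.4226 -0.2138  0.0099] px [374.75 277.15]
cap (array([ 0.4729, -0.2785,  0.0066]), [0.0016263511938562614, 0.0016263511938562178])
```

```bash
cat >> tog.py <<'E'
def overlay(c,xs,box,k,fn):
    x0,y0,x1,y1=box
    im=cv2.resize(c["pixels"][y0:y1,x0:x1],None,fx=k,fy=k,interpolation=cv2.INTER_CUBIC)
    for x in xs:
        q=(proj(c,pts(*x))-np.array([x0,y0])+.5)*k-.5
        cv2.polylines(im,[cv2.convexHull(q.astype(np.float32)).astype(np.int32)],True,(0,255,0),1)
        a=x[2];e=[(proj(c,[x[0]+d*np.cos(a),x[1]+d*np.sin(a),.014])[0]-np.array([x0,y0])+.5)*k-.5 for d in(-.02,.02)]
        cv2.line(im,tuple(int(v) for v in e[0]),tuple(int(v) for v in e[1]),(255,255,0),1)
    cv2.imwrite(fn,im)
E
python3 - <<'E'
import pickle
from tog import *
s,t=pickle.load(open("c0.pkl","rb"))
xs=[x for x,f,h,ce in all(s,t)]
overlay(t,xs,(355,195,425,290),6,"pics/ot.png")
overlay(s,xs,(285,190,385,250),8,"pics/os.png")
E
```

```text
(no output)
```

View pics/ot.png

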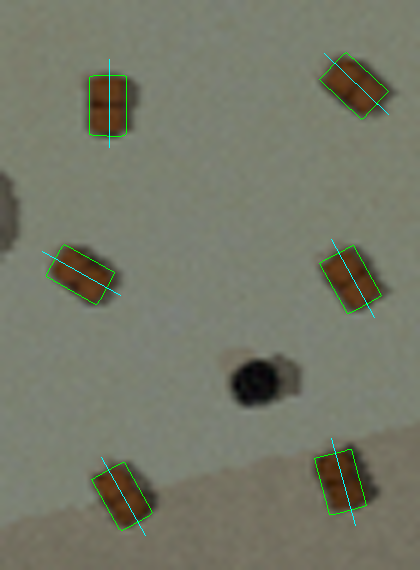

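View pics/os.png

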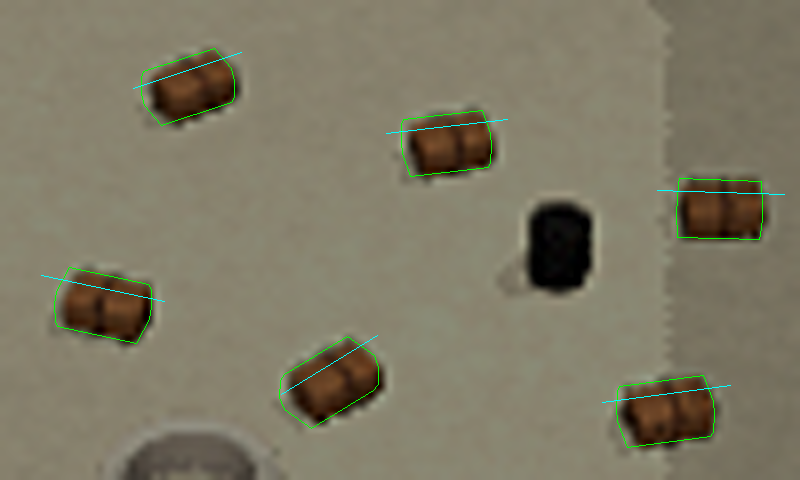

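```bash
cat > plan.py <<'E'
import sys
from h import *
def yaw_of(q): 
    x=R.from_quat(q).as_matrix()[:,0]; return np.degrees(np.arctan2(x[1],x[0]))
def plan(tgt,yaw=None,n=7,p0=None,q0=None,show=True):
    """rows from current (or p0,q0) to tgt with tool-x yaw (deg), pointing down, n equal rows; prints rows & residual"""
    if p0 is None:
        from station import manip
        o=manip.get_obs();p0=o["position"];q0=o["tool_rot"]
    R0=R.from_quat(q0)
    if yaw is None: yaw=yaw_of(q0)
    y=np.radians(yaw)
    Rt=R.from_matrix(np.array([[np.cos(y),np.sin(y),0],[np.sin(y),-np.cos(y),0],[0,0,-1.]]).T.reshape(3,3).T)
    dv=(R0.inv()*Rt).as_rotvec()
    p=np.array(p0,float);Rc=R0;rows=[]
    for i in range(n):
        rem=(R0*R.from_rotvec(dv*(i+1)/n))
        d=Rc.inv().apply(p0+(np.array(tgt)-p0)*(i+1)/n-p)/.06
        w=(Rc.inv()*rem).as_rotvec()/(np.pi/2)
        d=np.round(d,2);w=np.round(w,3)
        rows.append(np.r_[w,d]);p=p+Rc.apply(d*.06);Rc=Rc*R.from_rotvec(w*np.pi/2)
    if show:
        for r in rows: print(" ".join("%g"%(v+0) for v in r))
    print("end",np.round(p,4),round(yaw_of(Rc.as_quat()),1),"max",np.abs(rows).max(0).round(3))
    return p,Rc.as_quat()
def st():
    from station import manip
    o=manip.get_obs();print("t",round(o["time_s"],2),"p",o["position"].round(4),"yaw",round(yaw_of(o["tool_rot"]),2),"tilt",np.round(np.degrees(np.arccos(-R.from_quat(o["tool_rot"]).as_matrix()[2,2])),2),"w",round(o["width"],4),"F",np.round(o["force"],1),"q",o["q"].round(2))
E
python3 - <<'E'
from plan import *
st()
plan([.428,-.314,.09],13.8,7)
E
```

```text
t 1.3 p [ 0.2295 -0.6082  0.2393] yaw 20.67 tilt 0.0 w 0.0853 F [-0.6 -0.8  0.5] q [ 1.11  0.38  0.04  1.6  -0.02  1.16 -0.05]
0 0 0.011 0.69 -0.49 0.36
0 0 0.011 0.68 -0.5 0.35
0 0 0.011 0.67 -0.51 0.36
0 0 0.011 0.67 -0.52 0.35
0 0 0.011 0.65 -0.54 0.36
0 0 0.01 0.64 -0.54 0.35
0 0 0.011 0.64 -0.56 0.36
end [ 0.428  -0.3141  0.0899] 13.8 max [0.    0.    0.011 0.69  0.56  0.36 ]
```

Call:
{"method": "play_rows", "body": {"deltas": "0 0 0.011 0.69 -0.49 0.36 0;0 0 0.011 0.68 -0.5 0.35 0;0 0 0.011 0.67 -0.51 0.36 0;0 0 0.011 0.67 -0.52 0.35 0;0 0 0.011 0.65 -0.54 0.36 0;0 0 0.01 0.64 -0.54 0.35 0;0 0 0.011 0.64 -0.56 0.36 0;0 0 0 0 0 0 0", "newtons": 40}}

```text
time_s: 2.3
position: [0.4303, -0.3076, 0.0882]
tool_rot: [0.992, 0.125, -0.0, -0.002]
force: [0.2, -0.2, 0.6]
width: 0.0428
```

Run:
```python
from plan import *
st()
from station import eyes
import pickle
s=eyes.camera("side");t=eyes.camera("top");pickle.dump((s,t),open("c1.pkl","wb"))
st()
zoom(t,340,190,460,310,5,"pics/t4.png");zoom(s,290,150,450,270,5,"pics/s4.png")
plan([.428,-.314,.012],13.8,3)
```

```text
t 2.3 p [ 0.4303 -0.3076  0.0882] yaw 14.42 tilt 0.28 w 0.0428 F [ 0.2 -0.2  0.6] q [ 0.64  0.36 -0.11  2.    0.05  0.79 -0.82]
t 2.4 p [ 0.4283 -0.3135  0.0898] yaw 13.96 tilt 0.02 w 0.0426 F [-0.7 -0.   0.5] q [ 0.64  0.36 -0.1   1.99  0.05  0.79 -0.82]
0 0 0.001 0 0 0.43
0 0 0 0 0 0.43
0 0 0.001 -0.01 0.01 0.44
end [ 0.4278 -0.3142  0.0118] 13.8 max [0.    0.    0.001 0.01  0.01  0.44 ]
```

View pics/t4.png

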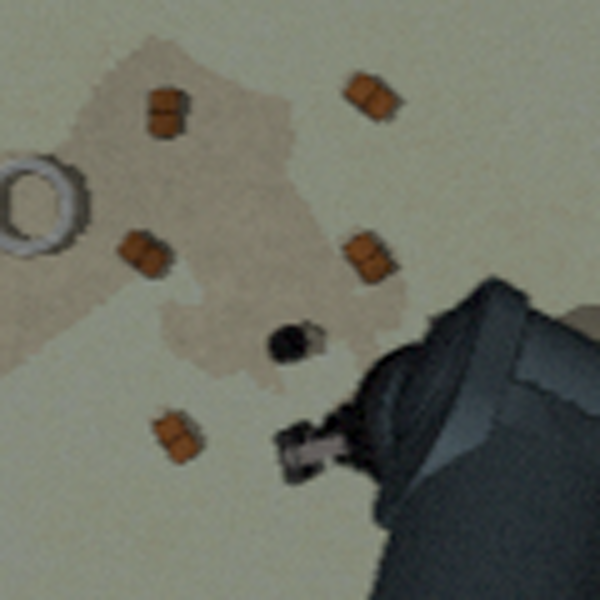

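View pics/s4.png

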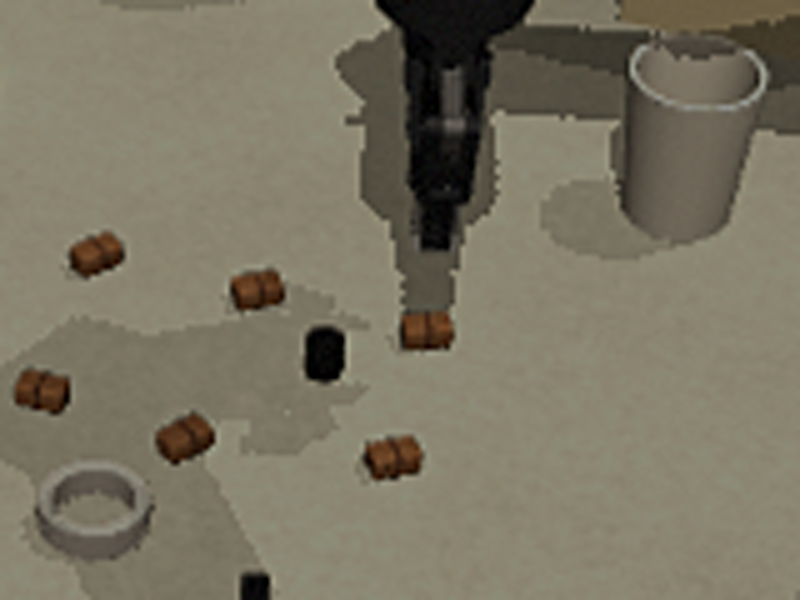

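Call:
{"method": "play_rows", "body": {"deltas": "0 0 0 0 0 0.5 0;0 0 0 0 0 0.5 0;0 0 0 0 0 0.3 0;0 0 0 0 0 0 0;0 0 0 0 0 0 -1;0 0 0 0 0 0 -1;0 0 0 0 0 0 -1;0 0 0 0 0 0 -1"}}

```text
time_s: 3.4
position: [0.4292, -0.315, 0.0133]
tool_rot: [0.993, 0.12, 0.001, 0.001]
force: [0.1, 0.1, 6.2]
width: 0.015
```

```bash
cat > cupdrop.py <<'E'
import sys
from plan import *
# cup frame offset -> world
CUP=np.array([.483,-.0055]);CY=np.radians(12.2)
def cw(dx,dy):
    c,s=np.cos(CY),np.sin(CY); return CUP+[c*dx-s*dy,s*dx+c*dy]
def go(dx,dy,z=.064,n=9,yaw=12.2,zt=.13):
    st()
    from station import manip
    o=manip.get_obs();p=o["position"];q=o["tool_rot"]
    print("lift",round((zt-p[2])/.06,2))
    p1=np.array([p[0],p[1],zt])
    t=cw(dx,dy)
    print("transit");p2,q2=plan([t[0],t[1],zt],yaw,n,p1,q)
    print("down",round((zt-z)/.06,2))
if __name__=="__main__": go(float(sys.argv[1]),float(sys.argv[2]),n=int(sys.argv[3]))
E
python3 cupdrop.py 12 13 8
```

```text
t 3.4 p [ 0.4292 -0.315   0.0133] yaw 13.83 tilt 0.17 w 0.015 F [0.1 0.1 6.2] q [ 0.64  0.49 -0.09  2.02  0.07  0.64 -0.83]
lift 1.95
transit
0 0 0.002 26.03 -26.96 -0.01
0 0 0.003 25.94 -27.04 -0.02
0.001 0 0.002 25.81 -27.16 -0.01
0 -0.001 0.002 25.73 -27.24 0.02
0 0 0.002 25.64 -27.33 -0.01
0 0 0.003 25.55 -27.4 -0.01
0 0 0.002 25.43 -27.52 -0.01
0 0 0.002 25.34 -27.61 -0.01
end [ 9.4647 15.2369  0.1298] 12.2 max [1.000e-03 1.000e-03 3.000e-03 2.603e+01 2.761e+01 2.000e-02]
down 1.1
```

```bash
python3 cupdrop.py .012 .013 7
```

```text
t 3.4 p [ 0.4292 -0.315   0.0133] yaw 13.83 tilt 0.17 w 0.015 F [0.1 0.1 6.2] q [ 0.64  0.49 -0.09  2.02  0.07  0.64 -0.83]
lift 1.95
transit
0 0 0.003 0.33 -0.71 0
0 0 0.002 0.33 -0.72 0
0.001 -0.001 0.003 0.32 -0.72 0
0 0 0.002 0.32 -0.72 0
0 0 0.003 0.32 -0.72 0
0 0 0.003 0.32 -0.72 0
0 0 0.002 0.31 -0.72 0
end [0.4921 0.0096 0.1297] 12.2 max [0.001 0.001 0.003 0.33  0.72  0.   ]
down 1.1
```

Call:
{"method": "play_rows", "body": {"deltas": "0 0 0 0 0 -0.97 -1;0 0 0 0 0 -0.98 -1;0 0 0.003 0.38 -0.83 0 -1;0 0 0.003 0.38 -0.84 0 -1;0 0 0.003 0.38 -0.84 0 -1;0 0 0.003 0.37 -0.84 0 -1;0 0 0.003 0.37 -0.84 0 -1;0 0 0.003 0.37 -0.84 0 -1"}}

```text
time_s: 4.4
position: [0.4904, 0.0123, 0.1289]
tool_rot: [0.994, 0.106, -0.0, 0.0]
force: [1.3, -0.3, 0.3]
width: 0.0146
```

Call:
{"method": "play_rows", "body": {"deltas": "0 0 0 0 0 0 -1;0 0 0 0 0 0.6 -1;0 0 0 0 0 0.5 -1;0 0 0 0 0 0 -1;0 0 0 0 0 0 -0.35;0 0 0 0 0 0 -0.35;0 0 0 0 0 0 -0.35;0 0 0 0 0 0 -0.35"}}

```text
time_s: 5.4
position: [0.4912, 0.0105, 0.0635]
tool_rot: [0.994, 0.106, 0.001, 0.0]
force: [-0.1, 0.0, -0.4]
width: 0.0279
```

Run:
```python
from plan import *
st()
from station import eyes
import pickle
s=eyes.camera("side");t=eyes.camera("top");pickle.dump((s,t),open("c1.pkl","wb"))
st()
zoom(t,260,190,440,310,4,"pics/t5.png");zoom(s,270,220,390,330,6,"pics/s5.png")
```

```text
t 5.4 p [0.4912 0.0105 0.0635] yaw 12.21 tilt 0.07 w 0.0279 F [-0.1  0.  -0.4] q [ 0.16  0.35 -0.3   2.09  0.15  0.72 -1.59]
t 5.5 p [0.4909 0.0106 0.0632] yaw 12.22 tilt 0.04 w 0.0279 F [-0.4 -0.2 -0.3] q [ 0.16  0.35 -0.3   2.09  0.15  0.72 -1.59]
```

View pics/t5.png

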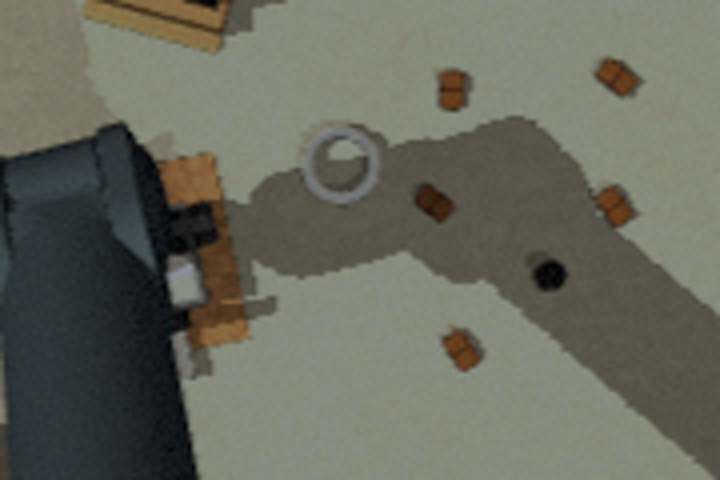

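View pics/s5.png

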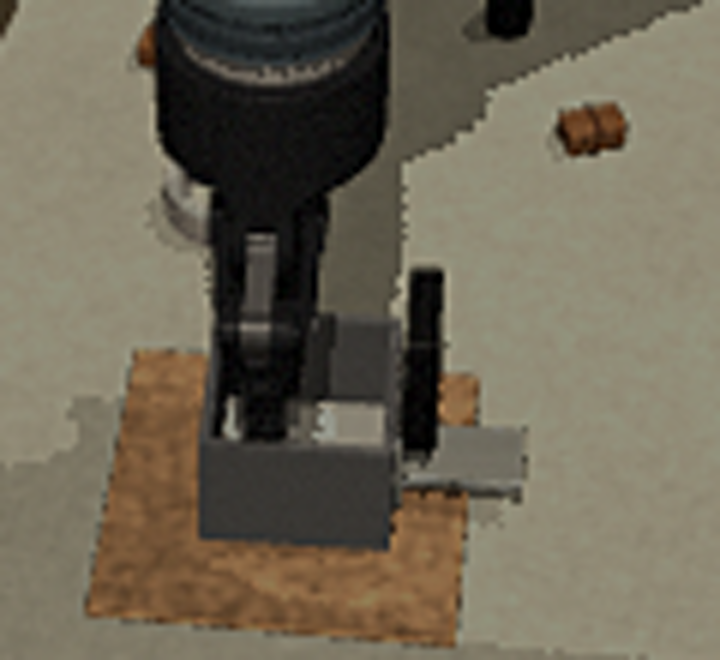

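```bash
cat > pick.py <<'E'
import sys
from plan import *
from station import manip
x,y,yaw,n=map(float,sys.argv[1:5]);n=int(n)
o=manip.get_obs();p=o["position"];zt=.13
print("lift",round((zt-p[2])/.06,2))
plan([x,y,.07],yaw,n,np.array([p[0],p[1],zt]),o["tool_rot"])
E
python3 pick.py .423 -.2145 27.9 5
```

```text
lift 1.11
0 0 -0.035 -0.38 0.69 0.2
0 0 -0.035 -0.42 0.66 0.2
0 0 -0.035 -0.45 0.64 0.2
0 0 -0.034 -0.49 0.61 0.2
0 0 -0.035 -0.52 0.59 0.2
end [ 0.4229 -0.2147  0.07  ] 27.9 max [0.    0.    0.035 0.52  0.69  0.2  ]
```

Call:
{"method": "play_rows", "body": {"deltas": "0 0 0 0 0 -0.6 -0.35;0 0 0 0 0 -0.51 -0.2;0 0 -0.035 -0.38 0.69 0.2 0;0 0 -0.035 -0.42 0.66 0.2 0;0 0 -0.035 -0.45 0.64 0.2 0;0 0 -0.034 -0.49 0.61 0.2 0;0 0 -0.035 -0.52 0.59 0.2 0;0 0 0 0 0 0 0"}}

```text
time_s: 6.5
position: [0.4198, -0.2189, 0.0685]
tool_rot: [0.972, 0.237, -0.002, 0.0]
force: [0.2, 0.3, -0.0]
width: 0.0428
```

Call:
{"method": "play_rows", "body": {"deltas": "0 0 0 0 0 0.5 0;0 0 0 0 0 0.43 0;0 0 0 0 0 0 0;0 0 0 0 0 0 -1;0 0 0 0 0 0 -1;0 0 0 0 0 0 -1;0 0 0 0 0 0 -1;0 0 0 0 0 -0.5 -1"}}

```text
time_s: 7.5
position: [0.4206, -0.2138, 0.0426]
tool_rot: [0.971, 0.241, -0.002, -0.002]
force: [0.0, 0.1, 0.1]
width: 0.0146
```

```bash
python3 cupdrop.py .012 -.013 5
```

```text
t 7.5 p [ 0.4206 -0.2138  0.0426] yaw 27.88 tilt 0.28 w 0.0146 F [0.  0.1 0.1] q [ 0.57  0.36 -0.2   2.14  0.11  0.66 -0.8 ]
lift 1.46
transit
0 0 0.035 0.54 -0.46 0
-0.001 0.001 0.035 0.5 -0.5 0
0 0 0.035 0.49 -0.52 0
-0.001 0.001 0.034 0.45 -0.54 0
0 0 0.035 0.42 -0.57 0
end [ 0.4975 -0.0157  0.13  ] 12.2 max [0.001 0.001 0.035 0.54  0.57  0.   ]
down 1.1
```

Call:
{"method": "play_rows", "body": {"deltas": "0 0 0 0 0 -0.73 -1;0 0 0 0 0 -0.72 -1;0 0 0.035 0.54 -0.46 0 -1;0 0 0.035 0.5 -0.5 0 -1;0 0 0.035 0.49 -0.52 0 -1;0 0 0.034 0.45 -0.54 0 -1;0 0 0.035 0.42 -0.57 0 -1;0 0 0 0 0 0.4 -1"}}

```text
time_s: 8.5
position: [0.5031, -0.0117, 0.1088]
tool_rot: [0.994, 0.11, 0.004, -0.001]
force: [0.7, -1.1, -0.5]
width: 0.0144
```

Call:
{"method": "play_rows", "body": {"deltas": "0 0 0 0 0 0.4 -1;0 0 0 0 0 0.3 -1;0 0 0 0 0 0 -1;0 0 0 0 0 0 -0.35;0 0 0 0 0 0 -0.35;0 0 0 0 0 0 -0.35;0 0 0 0 0 -0.6 -0.35;0 0 0 0 0 -0.5 -0.35"}}

```text
time_s: 9.5
position: [0.4997, -0.0165, 0.1319]
tool_rot: [0.994, 0.106, 0.0, -0.0]
force: [-0.3, 0.3, 0.7]
width: 0.0273
```

```bash
python3 - <<'E'
from plan import *
st()
from station import eyes
import pickle
s=eyes.camera("side");t=eyes.camera("top");pickle.dump((s,t),open("c1.pkl","wb"))
st()
zoom(t,260,190,440,310,4,"pics/t6.png");zoom(s,270,180,390,330,5,"pics/s6.png")
E
python3 pick.py .524 -.1985 59.3 5
```

```text
t 9.5 p [ 0.4997 -0.0165  0.1319] yaw 12.22 tilt 0.03 w 0.0273 F [-0.3  0.3  0.7] q [ 0.25  0.26 -0.34  2.03  0.11  0.87 -1.5 ]
t 9.6 p [ 0.503  -0.0165  0.1347] yaw 12.21 tilt 0.49 w 0.0276 F [ 0.1 -0.1 -0.2] q [ 0.25  0.25 -0.34  2.03  0.11  0.87 -1.5 ]
lift -0.08
0.001 -0.001 -0.105 -0.06 0.61 0.2
0 -0.001 -0.104 -0.16 0.59 0.2
0.001 -0.001 -0.105 -0.25 0.55 0.2
0.001 -0.001 -0.105 -0.35 0.51 0.2
0 0 -0.104 -0.41 0.44 0.2
end [ 0.524  -0.1982  0.0701] 59.3 max [0.001 0.001 0.105 0.41  0.61  0.2  ]
```

View pics/s6.png

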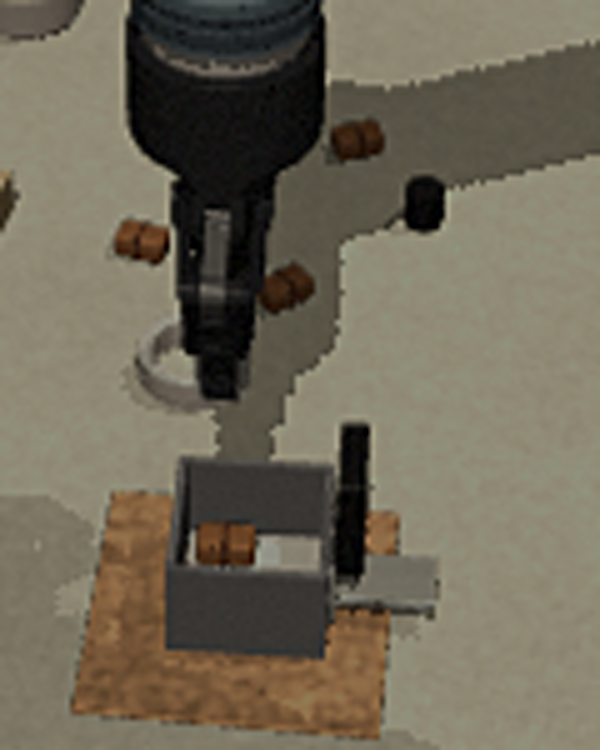

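View pics/t6.png

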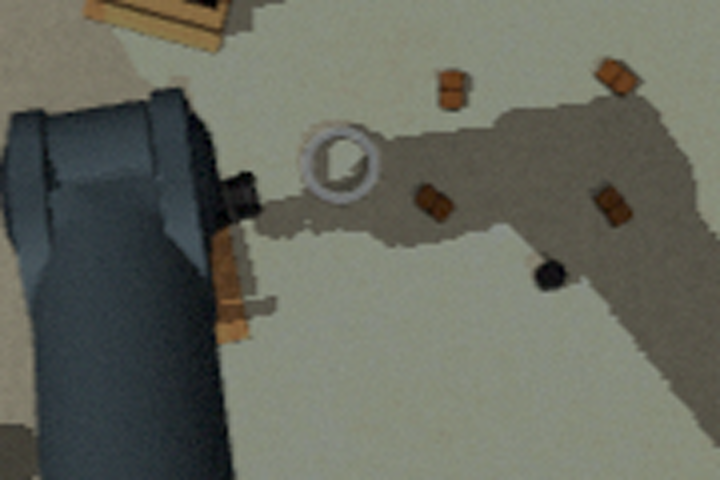

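Call:
{"method": "play_rows", "body": {"deltas": "0 0 -0.105 -0.05 0.61 0.2 0;0 0 -0.104 -0.15 0.59 0.2 0;0 0 -0.105 -0.23 0.55 0.2 0;0 0 -0.105 -0.33 0.5 0.2 0;0 0 -0.104 -0.39 0.43 0.2 0;0 0 0 0 0 0 0;0 0 0 0 0 0 0;0 0 0 0 0 0 0"}}

```text
time_s: 10.6
position: [0.5236, -0.1929, 0.0709]
tool_rot: [0.869, 0.495, 0.0, -0.0]
force: [0.3, -0.3, -0.2]
width: 0.0424
```

Run:
```python
from plan import *
st()
plan([.524,-.1985,.014],59.3,2)
```

```text
t 10.6 p [ 0.5236 -0.1929  0.0709] yaw 59.4 tilt 0.04 w 0.0424 F [ 0.3 -0.3 -0.2] q [ 0.59  0.45 -0.36  1.93  0.22  0.8  -0.43]
0 0 0.001 -0.04 0.03 0.47
0 0 0 -0.04 0.02 0.48
end [ 0.5238 -0.1985  0.0139] 59.3 max [0.    0.    0.001 0.04  0.03  0.48 ]
```

Call:
{"method": "play_rows", "body": {"deltas": "0 0 0 -0.04 0.03 0.47 0;0 0 0 -0.04 0.02 0.48 0;0 0 0 0 0 0 0;0 0 0 0 0 0 -1;0 0 0 0 0 0 -1;0 0 0 0 0 0 -1;0 0 0 0 0 -0.8 -1;0 0 0 0 0 0 -1"}}

```text
time_s: 11.6
position: [0.5273, -0.2016, 0.0658]
tool_rot: [0.869, 0.495, 0.003, 0.004]
force: [0.4, -0.1, -0.2]
width: 0.0146
```

```bash
python3 cupdrop.py -.012 .013 6
```

```text
t 11.6 p [ 0.5273 -0.2016  0.0658] yaw 59.28 tilt 0.53 w 0.0146 F [ 0.4 -0.1 -0.2] q [ 0.6   0.47 -0.36  1.92  0.23  0.79 -0.43]
lift 1.07
transit
0.001 -0.001 0.087 0.41 -0.43 0
0.001 0 0.087 0.35 -0.49 -0.01
0.001 -0.001 0.088 0.27 -0.52 0
0 0 0.087 0.2 -0.57 0
0.001 -0.001 0.087 0.13 -0.58 0
0.001 0 0.087 0.04 -0.59 0
end [0.4685 0.0045 0.1298] 12.2 max [0.001 0.001 0.088 0.41  0.59  0.01 ]
down 1.1
```

Call:
{"method": "play_rows", "body": {"deltas": "0 0 0 0 0 -0.5 -1;0 0 0.087 0.41 -0.43 -0.4 -1;0 0 0.087 0.35 -0.49 -0.17 -1;0 0 0.088 0.27 -0.52 0 -1;0 0 0.087 0.2 -0.55 0 -1;0 0 0.087 0.13 -0.56 0 -1;0 0 0.087 0.04 -0.57 0 -1;0 0 0 0 0 0 -1"}}

```text
time_s: 12.6
position: [0.465, 0.0056, 0.1255]
tool_rot: [0.994, 0.109, -0.001, -0.0]
force: [1.4, 0.0, -1.2]
width: 0.0144
```

Run:
```python
from cupdrop import *
st()
x,y=cw(-.012,.013)
plan([x,y,.064],12.2,3)
```

```text
t 12.6 p [0.465  0.0056 0.1255] yaw 12.56 tilt 0.07 w 0.0144 F [ 1.4  0.  -1.2] q [ 0.25  0.21 -0.38  2.11  0.1   0.84 -1.54]
0 0 0.001 0.02 0.01 0.34
0 0 0.002 0.02 0.01 0.34
-0.001 0.001 0.001 0.01 0.01 0.34
end [0.4683 0.0045 0.0643] 12.2 max [0.001 0.001 0.002 0.02  0.01  0.34 ]
```

Call:
{"method": "play_rows", "body": {"deltas": "0 0 0 0.02 0.01 0.34 -1;0 0 0 0.02 0.01 0.34 -1;0 0 0 0.01 0.01 0.34 -1;0 0 0 0 0 0 -1;0 0 0 0 0 0 -0.35;0 0 0 0 0 0 -0.35;0 0 0 0 0 -0.4 -0.35;0 0 0 0 0 -0.6 -0.3"}}

```text
time_s: 13.6
position: [0.4689, 0.0013, 0.1251]
tool_rot: [0.994, 0.107, -0.001, -0.0]
force: [-0.0, 0.1, 1.0]
width: 0.0301
```

```bash
cat > look.py <<'E'
import sys,pickle
from tog import *
from plan import st
from station import eyes
np.set_printoptions(precision=4,suppress=True)
s=eyes.camera("side");t=eyes.camera("top");pickle.dump((s,t),open("c1.pkl","wb"));st()
for x,f,h,ce in all(s,t): print("tog",x[:2],"yaw deg",round(np.degrees(x[2])%180,1),"cost",round(f,1),"tri",h,"px",ce.round(0))
zoom(t,260,160,440,310,4,f"pics/t_{sys.argv[1]}.png");zoom(s,270,180,390,330,5,f"pics/s_{sys.argv[1]}.png")
E
python3 look.py a; python3 pick.py .5195 -.321 27.4 6
```

```text
t 13.7 p [0.4737 0.0016 0.1292] yaw 12.22 tilt 0.57 w 0.0296 F [0.9 0.3 0.7] q [ 0.26  0.21 -0.38  2.1   0.11  0.84 -1.54]
tog [ 0.6094 -0.3244] yaw deg 49.8 cost 297.6 tri [ 0.6104 -0.3233  0.0068] px [414. 209.]
tog [ 0.6008 -0.2121] yaw deg 179.4 cost 39.0 tri [ 0.6004 -0.2112  0.0082] px [372. 212.]
lift 0.01
0 -0.001 -0.028 -0.07 0.9 0.17
0.001 -0.001 -0.028 -0.1 0.9 0.17
0 -0.001 -0.028 -0.15 0.89 0.16
0.001 -0.001 -0.028 -0.18 0.89 0.17
0 -0.001 -0.029 -0.23 0.88 0.17
0 -0.001 -0.028 -0.26 0.86 0.16
end [ 0.5193 -0.3208  0.0703] 27.4 max [0.001 0.001 0.029 0.26  0.9   0.17 ]
```

View pics/s_a.png

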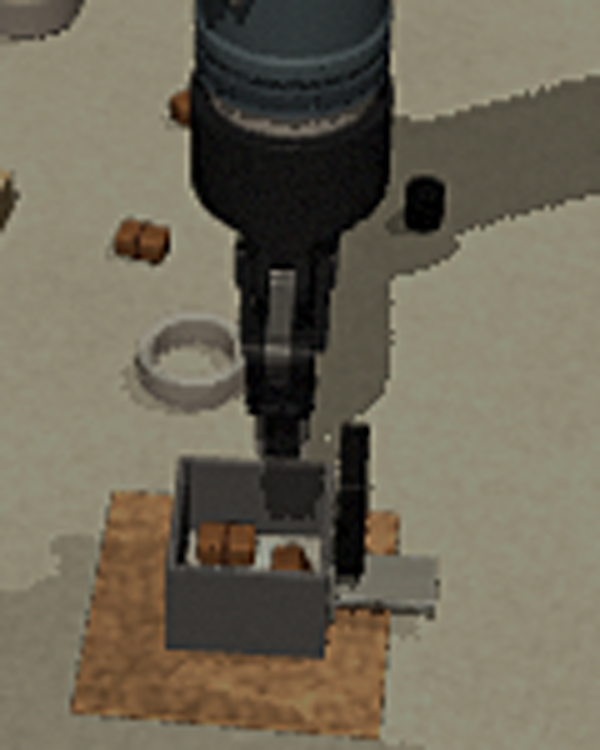

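Call:
{"method": "play_rows", "body": {"deltas": "0 0 -0.028 -0.05 0.9 0.17 -0.2;0 0 -0.028 -0.08 0.9 0.17 0;0 0 -0.028 -0.13 0.89 0.16 0;0 0 -0.028 -0.17 0.89 0.17 0;0 0 -0.029 -0.21 0.88 0.17 0;0 0 -0.028 -0.25 0.86 0.1 0;0 0 0 0 0 0 0;0 0 0 0 0 0 0"}}

```text
time_s: 14.7
position: [0.5203, -0.3188, 0.0678]
tool_rot: [0.972, 0.237, -0.0, -0.001]
force: [-0.8, 1.1, 0.7]
width: 0.0429
```

```bash
python3 look.py b
python3 - <<'E'
from plan import *
st()
plan([.5195,-.321,.014],27.4,3)
E
```

```text
t 14.8 p [ 0.5209 -0.3169  0.0682] yaw 27.58 tilt 0.08 w 0.0425 F [ 0.1 -0.1 -0. ] q [ 0.68  0.52 -0.24  1.81  0.16  0.83 -0.74]
tog [ 0.6075 -0.3239] yaw deg 43.6 cost 36.9 tri [ 0.6068 -0.3234  0.0106] px [414. 209.]
tog [ 0.6003 -0.2117] yaw deg 3.0 cost 43.2 tri [ 0.6005 -0.2112  0.0082] px [372. 212.]
t 14.8 p [ 0.5209 -0.3169  0.0682] yaw 27.58 tilt 0.08 w 0.0425 F [ 0.1 -0.1 -0. ] q [ 0.68  0.52 -0.24  1.81  0.16  0.83 -0.74]
0 0 0.001 -0.02 0.02 0.3
-0.001 0 0 -0.02 0.01 0.3
0 0 0.001 -0.01 0.02 0.3
end [ 0.5197 -0.3209  0.0142] 27.4 max [0.001 0.    0.001 0.02  0.02  0.3  ]
```

View pics/t_b.png

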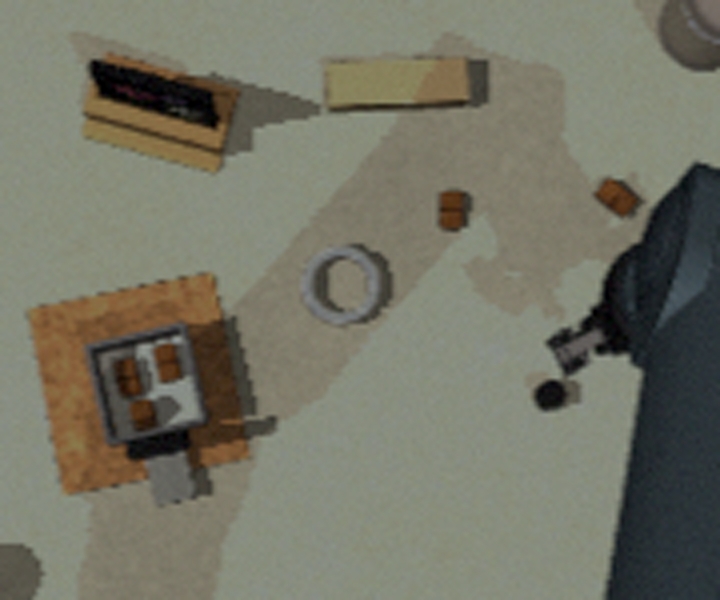

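View pics/s_b.png

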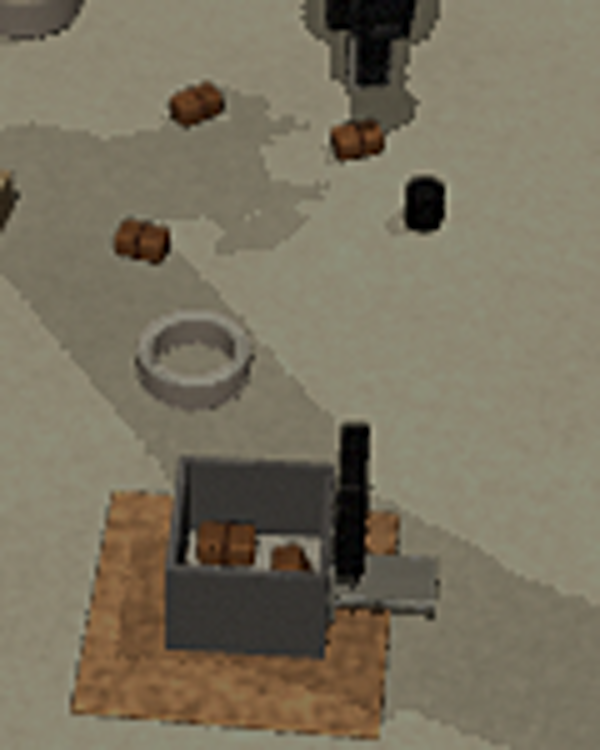

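Call:
{"method": "play_rows", "body": {"deltas": "0 0 0 -0.02 0.02 0.3 0;0 0 0 -0.02 0.01 0.3 0;0 0 0 -0.01 0.02 0.3 0;0 0 0 0 0 0 0;0 0 0 0 0 0 -1;0 0 0 0 0 0 -1;0 0 0 0 0 0 -1;0 0 0 0 0 -0.3 -1"}}

```text
time_s: 15.8
position: [0.518, -0.3226, 0.0317]
tool_rot: [0.971, 0.237, -0.001, -0.001]
force: [-0.4, 1.5, 0.4]
width: 0.0149
```

```bash
python3 cupdrop.py -.012 -.014 7
```

```text
t 15.8 p [ 0.518  -0.3226  0.0317] yaw 27.43 tilt 0.19 w 0.0149 F [-0.4  1.5  0.4] q [ 0.67  0.58 -0.23  1.81  0.18  0.78 -0.74]
lift 1.64
transit
0 0 0.024 0.24 -0.68 0
0 0 0.024 0.21 -0.7 0
-0.001 0.001 0.025 0.18 -0.7 0
0 0 0.024 0.16 -0.7 0.01
0 0 0.024 0.13 -0.71 0
0 0 0.024 0.11 -0.72 0
-0.001 0 0.024 0.07 -0.72 0
end [ 0.474  -0.0218  0.1298] 12.2 max [0.001 0.001 0.025 0.24  0.72  0.01 ]
down 1.1
```

Call:
{"method": "play_rows", "body": {"deltas": "0 0 0 0 0 -0.6 -1;0 0 0.024 0.23 -0.68 -0.4 -1;0 0 0.024 0.2 -0.7 -0.4 -1;0 0 0.025 0.17 -0.7 -0.2 -1;0 0 0.024 0.15 -0.7 0 -1;0 0 0.024 0.12 -0.71 0 -1;0 0 0.024 0.1 -0.72 0 -1;0 0 0.024 0.06 -0.7 0 -1"}}

```text
time_s: 16.8
position: [0.4721, -0.0237, 0.1299]
tool_rot: [0.994, 0.106, 0.001, 0.0]
force: [1.5, 0.5, 1.1]
width: 0.0143
```

Call:
{"method": "play_rows", "body": {"deltas": "0 0 0 0 0 0 -1;0 0 0 0 0 0.2 -1;0 0 0 0 0 0.2 -1;0 0 0 0 0 0.2 -1;0 0 0 0 0 0 -1;0 0 0 0 0 0 -1;0 0 0 0 0 0 -1;0 0 0 0 0 0 -1"}}

```text
time_s: 17.8
position: [0.4721, -0.0252, 0.0927]
tool_rot: [0.994, 0.106, 0.0, 0.0]
force: [-0.1, -0.3, -0.1]
width: 0.0146
```

Run:
```python
from cupdrop import *
st()
x,y=cw(-.012,-.014)
plan([x,y,.064],12.2,2)
```

```text
t 17.8 p [ 0.4721 -0.0252  0.0927] yaw 12.21 tilt 0.05 w 0.0146 F [-0.1 -0.3 -0.1] q [ 0.29  0.28 -0.36  2.12  0.14  0.77 -1.51]
0 0 0 0.02 -0.02 0.24
0 -0.001 0 0.03 -0.03 0.24
end [ 0.4745 -0.0216  0.0639] 12.2 max [0.    0.001 0.    0.03  0.03  0.24 ]
```

Call:
{"method": "play_rows", "body": {"deltas": "0 0 0 0.02 -0.02 0.24 -1;0 0 0 0.03 -0.03 0.24 -1;0 0 0 0 0 0 -1;0 0 0 0 0 0 -0.35;0 0 0 0 0 0 -0.35;0 0 0 0 0 0 -0.35;0 0 0 0 0 -0.4 -0.3;0 0 0 0 0 -0.5 -0.2"}}

```text
time_s: 18.8
position: [0.4733, -0.0216, 0.1177]
tool_rot: [0.994, 0.106, -0.001, -0.0]
force: [-0.3, 0.3, -0.8]
width: 0.0339
```

```bash
python3 pick.py .6075 -.3245 44.5 7
```

```text
lift 0.21
0 0 -0.051 0.16 0.77 0.14
0 0 -0.051 0.1 0.79 0.14
0 0 -0.052 0.03 0.78 0.15
0 0 -0.051 -0.03 0.79 0.14
-0.001 0.001 -0.051 -0.09 0.79 0.14
0 0 -0.051 -0.16 0.77 0.14
0 0 -0.052 -0.21 0.76 0.15
end [ 0.6078 -0.3245  0.0698] 44.5 max [0.001 0.001 0.052 0.21  0.79  0.15 ]
```

Call:
{"method": "play_rows", "body": {"deltas": "0 0 -0.051 0.16 0.77 0 0;0 0 -0.051 0.1 0.79 0 0;0 0 -0.052 0.03 0.78 0.16 0;0 0 -0.051 -0.03 0.79 0.16 0;0 0 -0.051 -0.09 0.79 0.16 0;0 0 -0.051 -0.16 0.77 0.16 0;0 0 -0.052 -0.21 0.76 0.16 0;0 0 0 0 0 0 0"}}

```text
time_s: 19.8
position: [0.6073, -0.3311, 0.0681]
tool_rot: [0.927, 0.375, -0.001, 0.001]
force: [-0.7, 0.4, 0.2]
width: 0.0427
```

```bash
python3 look.py c
python3 - <<'E'
from plan import *
st()
plan([.6075,-.3245,.014],44.5,3)
E
```

```text
t 19.9 p [ 0.608  -0.3249  0.069 ] yaw 44.41 tilt 0.06 w 0.0427 F [ 0.4  0.5 -0.7] q [ 0.66  0.65 -0.31  1.59  0.23  0.93 -0.53]
tog [ 0.6001 -0.212 ] yaw deg 0.2 cost 39.9 tri [ 0.6005 -0.2111  0.0083] px [372. 212.]
t 19.9 p [ 0.608  -0.3249  0.069 ] yaw 44.41 tilt 0.06 w 0.0427 F [ 0.4  0.5 -0.7] q [ 0.66  0.65 -0.31  1.59  0.23  0.93 -0.53]
0 0 0 0 0 0.31
0 0 -0.001 0 -0.01 0.3
-0.001 0 0 0 0 0.31
end [ 0.6076 -0.3245  0.0138] 44.5 max [0.001 0.    0.001 0.    0.01  0.31 ]
```

View pics/t_c.png

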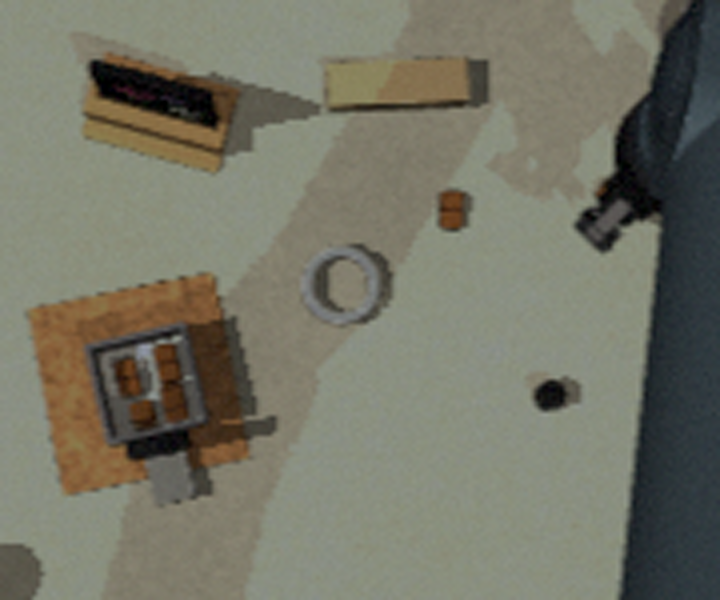

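View pics/s_c.png

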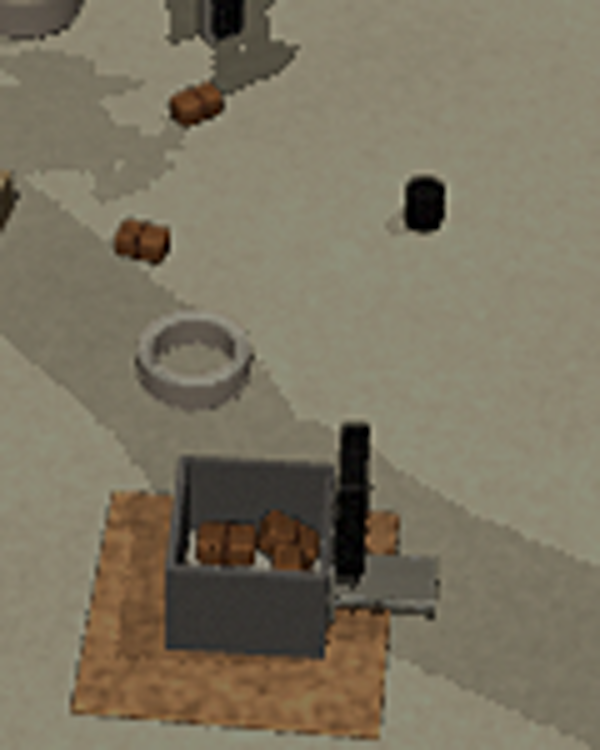

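Four toggles now lie in the cup, near (145,385) in the zoomed top picture. The gripper is over the fifth.

Call:
{"method": "play_rows", "body": {"deltas": "0 0 0 0 0 0.31 0;0 0 0 0 -0.01 0.3 0;0 0 0 0 0 0.31 0;0 0 0 0 0 0 0;0 0 0 0 0 0 -1;0 0 0 0 0 0 -1;0 0 0 0 0 0 -1;0 0 0 0 0 -0.3 -1"}}

```text
time_s: 20.9
position: [0.6066, -0.3235, 0.0314]
tool_rot: [0.925, 0.379, -0.001, -0.001]
force: [0.2, -0.3, -0.1]
width: 0.0146
```

```bash
python3 cupdrop.py 0.005 0.003 8
```

```text
t 20.9 p [ 0.6066 -0.3235  0.0314] yaw 44.52 tilt 0.21 w 0.0146 F [ 0.2 -0.3 -0.1] q [ 0.65  0.7  -0.3   1.61  0.25  0.88 -0.54]
lift 1.64
transit
0 0 0.045 0.29 -0.65 0
0 0 0.045 0.25 -0.67 0
-0.001 0.001 0.045 0.2 -0.69 0.01
0 0 0.045 0.15 -0.7 0
0 0 0.044 0.1 -0.71 0
0 0 0.045 0.05 -0.71 0
-0.001 0 0.045 0 -0.72 0
0 0 0.045 -0.05 -0.71 0
end [ 0.4876 -0.0015  0.13  ] 12.2 max [0.001 0.001 0.045 0.29  0.72  0.01 ]
down 1.1
```

Call:
{"method": "play_rows", "body": {"deltas": "0 0 0.045 0.29 -0.65 -0.6 -1;0 0 0.045 0.25 -0.67 -0.5 -1;0 0 0.045 0.2 -0.69 -0.3 -1;0 0 0.045 0.15 -0.7 -0.2 -1;0 0 0.044 0.1 -0.71 0 -1;0 0 0.045 0.05 -0.71 0 -1;0 0 0.045 0 -0.72 0 -1;0 0 0.045 -0.05 -0.71 0 -1"}}

```text
time_s: 21.9
position: [0.4893, -0.0006, 0.13]
tool_rot: [0.994, 0.105, 0.001, 0.0]
force: [0.2, 0.3, -0.3]
width: 0.0146
```

Call:
{"method": "play_rows", "body": {"deltas": "0 0 0 0 0 0 -1;0 0 0 0 0 0.2 -1;0 0 0 0 0 0.2 -1;0 0 0 0 0 0.2 -1;0 0 0 0 0 0 -1;0 0 0 0 0 0 -1;0 0 0 0 0 0 -1;0 0 0 0 0 0 -1"}}

```text
time_s: 22.9
position: [0.4895, -0.002, 0.0927]
tool_rot: [0.994, 0.106, 0.0, 0.0]
force: [-2.0, -0.3, -0.2]
width: 0.0148
```

Run:
```python
from cupdrop import *
st()
x,y=cw(.005,.003)
plan([x,y,.064],12.2,2)
```

```text
t 22.9 p [ 0.4895 -0.002   0.0927] yaw 12.22 tilt 0.05 w 0.0148 F [-2.  -0.3 -0.2] q [ 0.24  0.3  -0.36  2.08  0.15  0.78 -1.57]
0 0 0 -0.02 -0.01 0.24
0 -0.001 0 -0.01 -0.01 0.24
end [ 0.4875 -0.0012  0.0639] 12.2 max [0.    0.001 0.    0.02  0.01  0.24 ]
```

Call:
{"method": "play_rows", "body": {"deltas": "0 0 0 -0.02 -0.01 0.26 -1;0 0 0 -0.01 -0.01 0.28 -1;0 0 0 0 0 0 -1;0 0 0 0 0 0 -0.4;0 0 0 0 0 0 -0.4;0 0 0 0 0 0 -0.4;0 0 0 0 0 -0.4 -0.4;0 0 0 0 0 -0.6 -0.3"}}

```text
time_s: 23.9
position: [0.4859, -0.0013, 0.1198]
tool_rot: [0.994, 0.106, -0.001, -0.0]
force: [0.9, 1.1, -0.4]
width: 0.03
```

```bash
python3 pick.py .6005 -.2125 0.5 6
```

```text
lift 0.17
0 0 0.022 0.19 0.64 0.17
0 0.001 0.021 0.21 0.63 0.16
0 0 0.022 0.23 0.63 0.17
0 0 0.022 0.25 0.62 0.16
0 0 0.022 0.27 0.61 0.17
0 0.001 0.021 0.29 0.6 0.17
end [ 0.6003 -0.2126  0.0697] 0.5 max [0.    0.001 0.022 0.29  0.64  0.17 ]
```

Call:
{"method": "play_rows", "body": {"deltas": "0 0 0.022 0.19 0.64 0 0;0 0 0.021 0.21 0.63 0.16 0;0 0 0.022 0.23 0.63 0.17 0;0 0 0.022 0.25 0.62 0.16 0;0 0 0.022 0.27 0.61 0.17 0;0 0 0.021 0.29 0.6 0.17 0;0 0 0 0 0 0 0;0 0 0 0 0 0 0"}}

```text
time_s: 24.9
position: [0.6013, -0.2119, 0.07]
tool_rot: [1.0, 0.005, -0.0, -0.0]
force: [-0.5, 0.0, -0.1]
width: 0.0425
```

```bash
python3 look.py d
python3 - <<'E'
from plan import *
plan([.6005,-.2125,.014],0.5,3)
E
```

```text
t 25.0 p [ 0.6014 -0.2106  0.0704] yaw 0.65 tilt 0.07 w 0.0427 F [0.1 0.7 0.4] q [ 0.44  0.56 -0.21  1.74  0.15  0.86 -1.4 ]
0 0 0.001 -0.01 0.01 0.31
0 0 0 0 0.01 0.32
-0.001 0 0.001 -0.01 0.01 0.31
end [ 0.6003 -0.2123  0.014 ] 0.5 max [0.001 0.    0.001 0.01  0.01  0.32 ]
```

View pics/t_d.png

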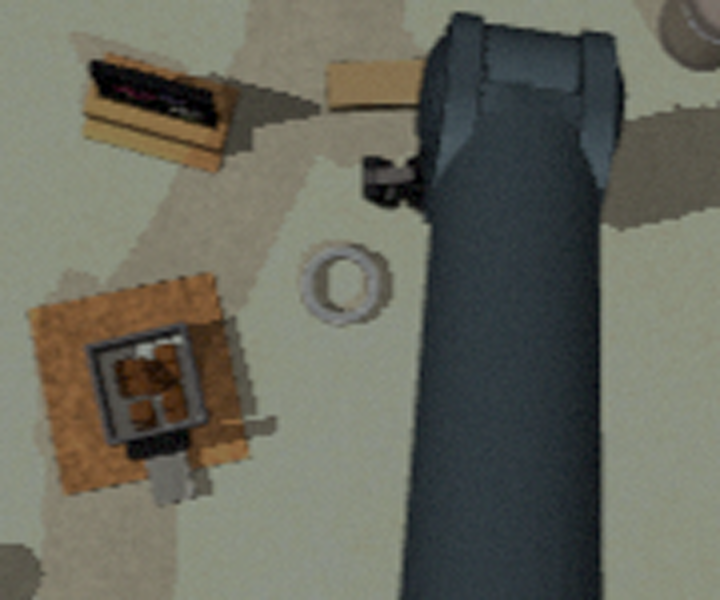

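View pics/s_d.png

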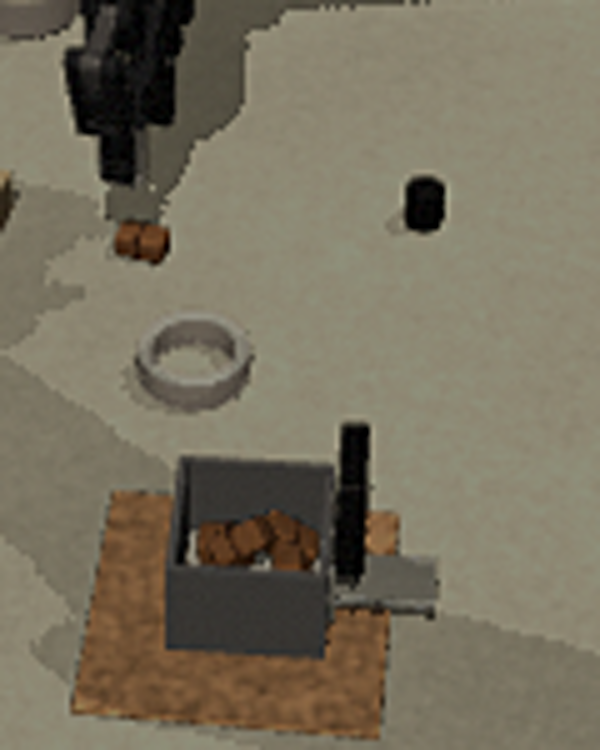

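Call:
{"method": "play_rows", "body": {"deltas": "0 0 0 -0.01 0.01 0.31 0;0 0 0 0 0.01 0.32 0;0 0 0 -0.01 0.01 0.31 0;0 0 0 0 0 0 0;0 0 0 0 0 0 -1;0 0 0 0 0 0 -1;0 0 0 0 0 0 -1;0 0 0 0 0 -0.3 -1"}}

```text
time_s: 26.0
position: [0.5988, -0.2139, 0.0311]
tool_rot: [1.0, 0.005, -0.002, -0.001]
force: [-0.3, -0.0, -0.4]
width: 0.0147
```

```bash
python3 cupdrop.py -.005 0 7
```

```text
t 26.0 p [ 0.5988 -0.2139  0.0311] yaw 0.52 tilt 0.19 w 0.0147 F [-0.3 -0.  -0.4] q [ 0.44  0.61 -0.2   1.75  0.16  0.8  -1.4 ]
lift 1.65
transit
0 0 -0.019 -0.28 -0.5 0
0 0.001 -0.018 -0.27 -0.5 0
0 0 -0.019 -0.25 -0.51 0
0 0 -0.018 -0.24 -0.52 0
-0.001 0 -0.019 -0.23 -0.53 0.01
0 0.001 -0.018 -0.2 -0.53 0
0 0 -0.019 -0.2 -0.54 0
end [ 0.4778 -0.0065  0.1298] 12.2 max [0.001 0.001 0.019 0.28  0.54  0.01 ]
down 1.1
```

Call:
{"method": "play_rows", "body": {"deltas": "0 0 0 0 0 -0.6 -1;0 0 -0.019 -0.28 -0.5 -0.5 -1;0 0 -0.018 -0.27 -0.5 -0.4 -1;0 0 -0.019 -0.25 -0.51 -0.15 -1;0 0 -0.018 -0.24 -0.52 0 -1;0 0 -0.019 -0.23 -0.53 0 -1;0 0 -0.018 -0.2 -0.53 0 -1;0 0 -0.019 -0.2 -0.54 0 -1"}}

```text
time_s: 27.0
position: [0.4795, -0.006, 0.1323]
tool_rot: [0.994, 0.107, 0.001, 0.0]
force: [-0.0, 0.5, 0.2]
width: 0.0149
```

Call:
{"method": "play_rows", "body": {"deltas": "0 0 0 0 0 0 -1;0 0 0 0 0 0.2 -1;0 0 0 0 0 0.2 -1;0 0 0 0 0 0.2 -1;0 0 0 0 0 0 -1;0 0 0 0 0 0 -1;0 0 0 0 0 0 -1;0 0 0 0 0 0 -1"}}

```text
time_s: 28.0
position: [0.4797, -0.0069, 0.0951]
tool_rot: [0.994, 0.106, 0.0, 0.0]
force: [-0.1, 0.2, 0.3]
width: 0.0144
```

Run:
```python
from cupdrop import *
st()
x,y=cw(-.008,0)
plan([x,y,.064],12.2,2)
```

```text
t 28.0 p [ 0.4797 -0.0069  0.0951] yaw 12.22 tilt 0.05 w 0.0144 F [-0.1  0.2  0.3] q [ 0.26  0.28 -0.37  2.1   0.14  0.78 -1.55]
0 0 0 -0.04 -0.01 0.26
0 -0.001 0 -0.04 0 0.26
end [ 0.4749 -0.0074  0.0639] 12.2 max [0.    0.001 0.    0.04  0.01  0.26 ]
```

Call:
{"method": "play_rows", "body": {"deltas": "0 0 0 -0.04 -0.01 0.26 -1;0 0 0 -0.04 0 0.26 -1;0 0 0 0 0 0 -1;0 0 0 0 0 0 -0.4;0 0 0 0 0 0 -0.4;0 0 0 0 0 0 -0.4;0 0 0 0 0 -0.5 -0.4;0 0 0 0 0 -0.8 -0.4"}}

```text
time_s: 29.0
position: [0.4729, -0.0074, 0.1411]
tool_rot: [0.994, 0.106, -0.002, -0.0]
force: [0.8, 0.2, -0.4]
width: 0.0255
```

Run:
```python
from cupdrop import *
st()
plan([.55,-.13,.2],102.2,8,np.array([.475,-.0074,.142]),None if 0 else __import__("station").manip.get_obs()["tool_rot"])
```

```text
t 29.0 p [ 0.4729 -0.0074  0.1411] yaw 12.22 tilt 0.24 w 0.0255 F [ 0.8  0.2 -0.4] q [ 0.29  0.2  -0.39  2.08  0.1   0.88 -1.51]
0 0 -0.125 0.1 0.28 -0.12
-0.001 0 -0.125 0.04 0.3 -0.12
0 0 -0.125 -0.02 0.3 -0.12
0 0.001 -0.125 -0.07 0.29 -0.13
-0.001 0 -0.125 -0.13 0.27 -0.12
0 0 -0.125 -0.18 0.23 -0.12
0 0 -0.125 -0.23 0.2 -0.12
-0.001 0 -0.125 -0.26 0.16 -0.12
end [ 0.5503 -0.1303  0.2   ] 102.2 max [0.001 0.001 0.125 0.26  0.3   0.13 ]
```

Call:
{"method": "play_rows", "body": {"deltas": "0 0 -0.117 0.1 0.28 -0.12 0;0 0 -0.117 0.04 0.3 -0.12 0;0 0 -0.117 -0.02 0.3 -0.12 0;0 0 -0.117 -0.07 0.29 -0.13 0;0 0 -0.117 -0.13 0.27 -0.12 0;0 0 -0.117 -0.18 0.23 -0.12 0;0 0 -0.117 -0.23 0.2 -0.12 0;0 0 -0.117 -0.26 0.16 -0.12 0"}}

```text
time_s: 30.0
position: [0.5443, -0.134, 0.2001]
tool_rot: [0.664, 0.748, 0.0, 0.0]
force: [0.4, 1.0, 0.2]
width: 0.0425
```

```bash
python3 look.py e
python3 - <<'E'
from cupdrop import *
import pickle
s,t=pickle.load(open("c1.pkl","rb"))
zoom(t,265,215,330,290,10,"pics/tc.png");zoom(s,280,250,360,330,9,"pics/sc.png")
E
```

```text
t 30.1 p [ 0.5453 -0.1363  0.2008] yaw 96.22 tilt 0.18 w 0.0429 F [ 0.3 -1.2 -0.1] q [ 0.59  0.3  -0.49  1.83  0.16  1.05  0.15]
```

View pics/tc.png

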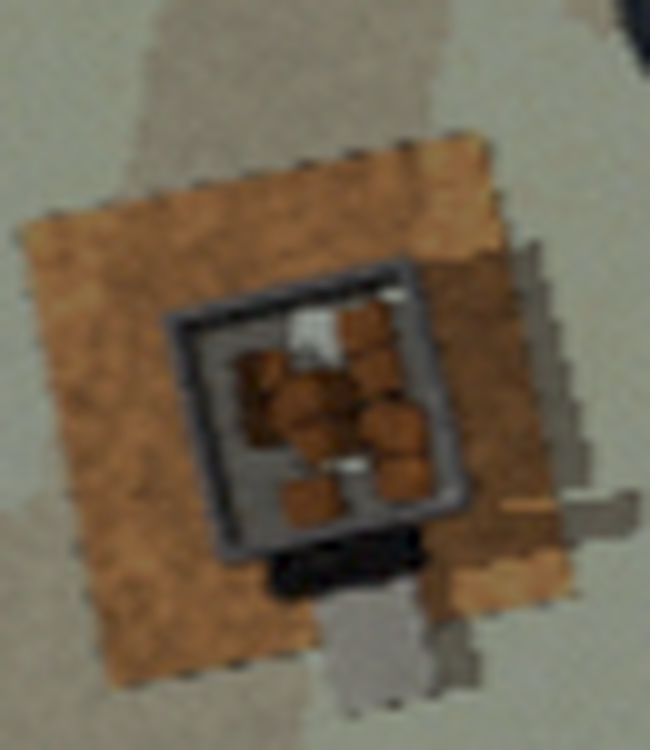

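View pics/sc.png

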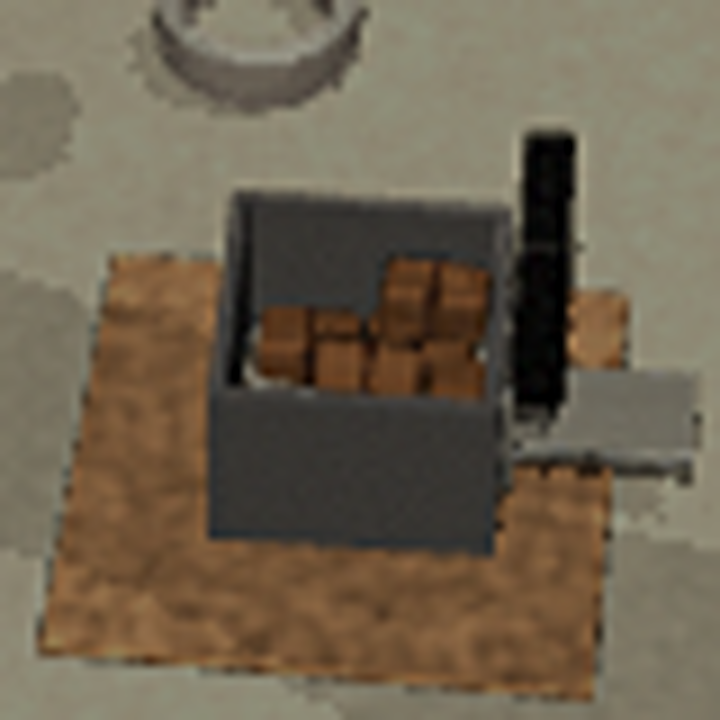

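View pics/t_e.png

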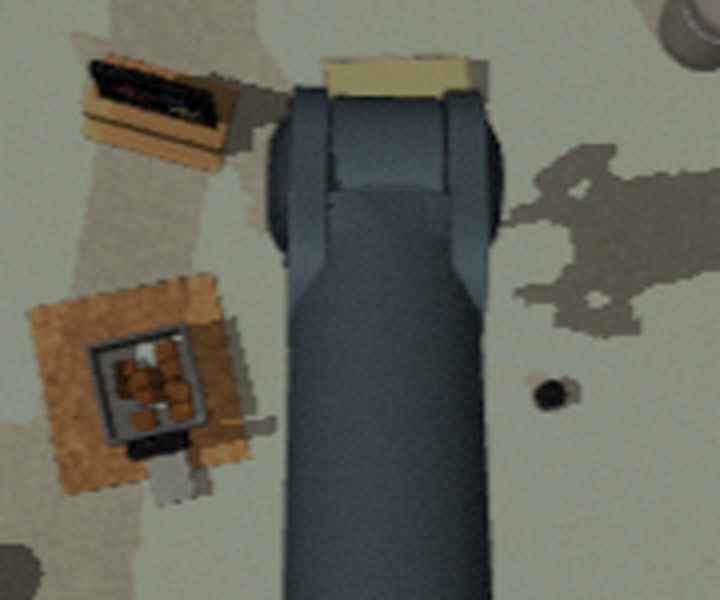

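Run:
```python
from cupdrop import *
from station import manip
q=manip.get_obs()["tool_rot"]
x,y=cw(-.042,0);print(x,y)
plan([x,y,.13],102.2,5)
```

```text
0.44194853243998394 -0.014375641451126324
0 0 -0.013 0.44 -0.3 0.23
0.001 0 -0.014 0.45 -0.29 0.24
0 0.001 -0.013 0.45 -0.28 0.23
0 0 -0.013 0.46 -0.27 0.24
0.001 0 -0.013 0.47 -0.26 0.23
end [ 0.442  -0.0142  0.1303] 102.2 max [0.001 0.001 0.014 0.47  0.3   0.24 ]
```

Call:
{"method": "play_rows", "body": {"deltas": "0 0 -0.013 0.44 -0.3 0.23 0;0 0 -0.014 0.45 -0.29 0.24 0;0 0 -0.013 0.45 -0.28 0.23 0;0 0 -0.013 0.46 -0.27 0.24 0;0 0 -0.013 0.47 -0.26 0.23 0;0 0 0 0 0 0 0;0 0 0 0 0 0 0;0 0 0 0 0 0 0"}}

```text
time_s: 31.1
position: [0.4414, -0.0124, 0.1302]
tool_rot: [0.628, 0.779, 0.001, 0.001]
force: [0.0, 0.0, 0.7]
width: 0.0427
```

```bash
python3 look.py f
python3 - <<'E'
from cupdrop import *
import pickle
x,y=cw(-.042,0)
plan([x,y,.070],102.2,3)
s,t=pickle.load(open("c1.pkl","rb"))
cv2.imwrite("pics/sf.png",s["pixels"])
E
```

```text
t 31.2 p [ 0.4412 -0.0124  0.13  ] yaw 102.27 tilt 0.08 w 0.0428 F [-1.  -0.5 -0.8] q [ 0.5   0.18 -0.6   2.15  0.13  0.84  0.03]
0 0 0 -0.01 0 0.33
0.001 0 0 -0.01 0 0.34
0 0 0.001 -0.01 0 0.33
end [ 0.4416 -0.0142  0.07  ] 102.2 max [0.001 0.    0.001 0.01  0.    0.34 ]
```

View pics/sf.png

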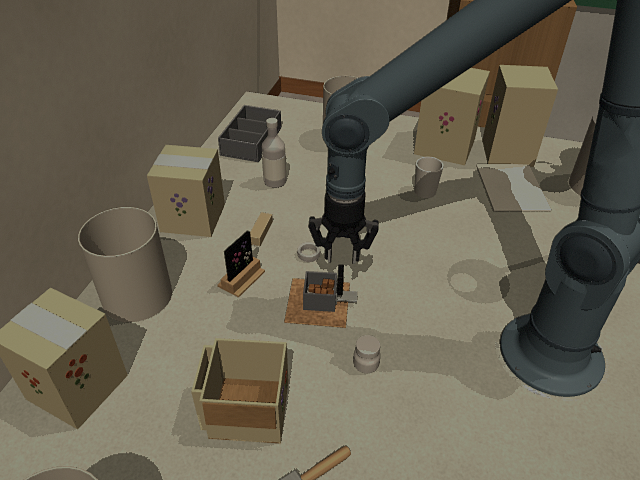

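View pics/s_f.png

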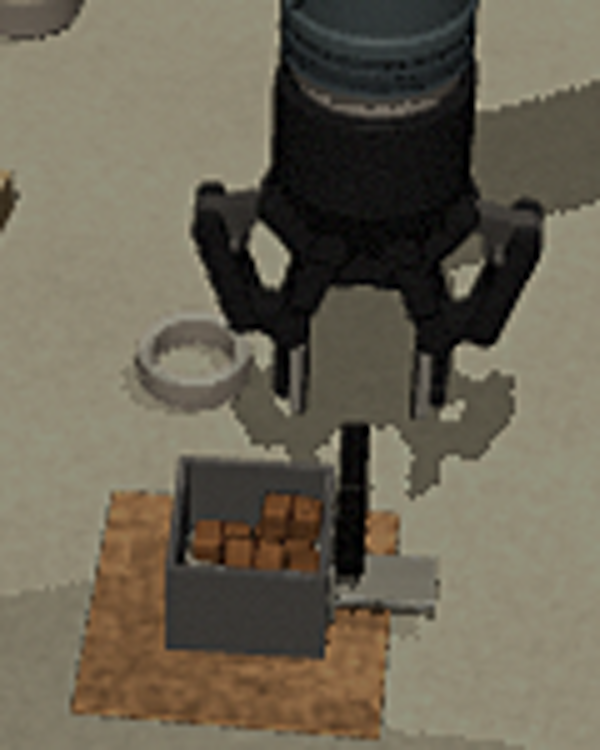

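Call:
{"method": "play_rows", "body": {"deltas": "0 0 0 -0.01 0 0.33 0;0 0 0 -0.01 0 0.34 0;0 0 0 -0.01 0 0.33 0;0 0 0 0 0 0 0;0 0 0 0 0 0 -1;0 0 0 0 0 0 -1;0 0 0 0 0 0 -1;0 0 0 0 0 0 -1", "newtons": 80}}

```text
time_s: 32.2
position: [0.4422, -0.0134, 0.0707]
tool_rot: [0.627, 0.779, 0.001, 0.001]
force: [0.7, -1.3, 5.8]
width: 0.0109
```

```bash
python3 look.py g
```

```text
t 32.3 p [ 0.4422 -0.0134  0.0707] yaw 102.39 tilt 0.19 w 0.0109 F [ 1.3 -0.9  6.2] q [ 0.46  0.29 -0.56  2.19  0.24  0.71 -0.05]
```

View pics/s_g.png

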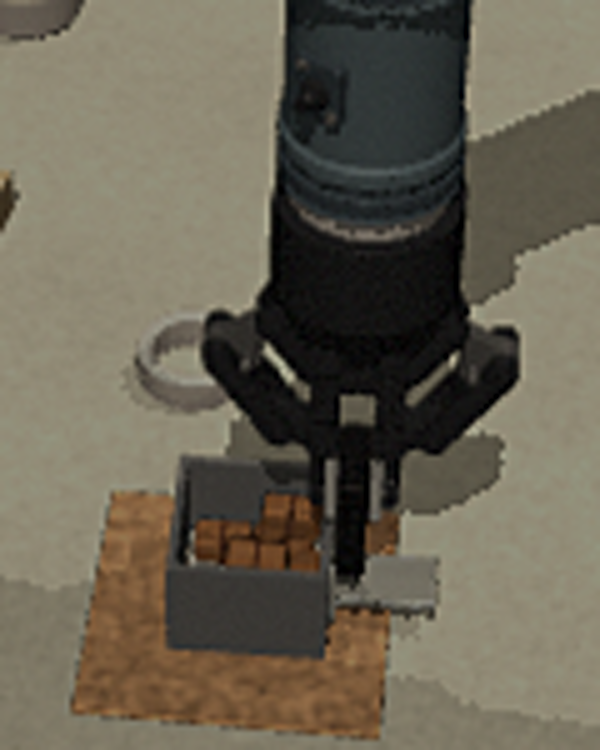

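Call:
{"method": "play_rows", "body": {"deltas": "0 0 0 0 0 -0.1 -1;0 0 0 0 0 -0.25 -1;0 0 0 0 0 -0.45 -1;0 0 0 0 0 -0.55 -1;0 0 0 0 0 -0.55 -1;0 0 0 0 0 -0.45 -1;0 0 0 0 0 -0.3 -1;0 0 0 0 0 -0.15 -1"}}

```text
time_s: 33.3
position: [0.4401, -0.0133, 0.2385]
tool_rot: [0.627, 0.779, -0.0, 0.0]
force: [-0.3, -0.2, -3.0]
width: 0.0106
```

Run:
```python
from plan import *
from station import eyes
st();s=eyes.camera("side");zoom(s,270,180,390,330,5,"pics/s_h.png");st()
```

```text
t 33.3 p [ 0.4401 -0.0133  0.2385] yaw 102.41 tilt 0.05 w 0.0106 F [-0.3 -0.2 -3. ] q [ 0.56  0.01 -0.61  2.05  0.01  1.08  0.16]
t 33.35 p [ 0.4407 -0.0134  0.2391] yaw 102.41 tilt 0.1 w 0.0109 F [-0.5  0.2 -2.9] q [ 0.56  0.01 -0.61  2.05  0.01  1.08  0.16]
```

View pics/s_h.png

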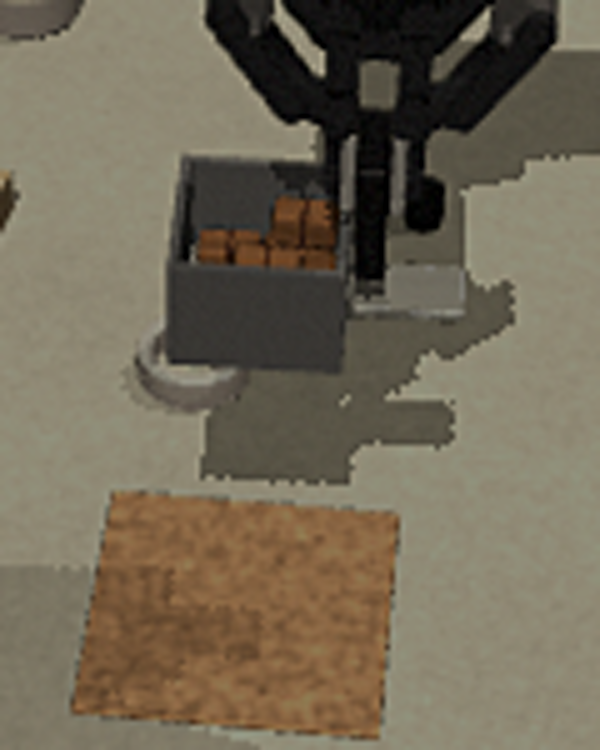

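Call:
{"method": "play_rows", "body": {"deltas": "0 0 0 0.14 0.05 0 -1;0 0 0 0.28 0.11 0 -1;0 0 0 0.42 0.16 0 -1;0 0 0 0.46 0.18 0 -1;0 0 0 0.46 0.18 0 -1;0 0 0 0.46 0.18 0 -1;0 0 0 0.46 0.18 0 -1;0 0 0 0.46 0.18 0 -1"}}

```text
time_s: 34.35
position: [0.4704, 0.1876, 0.236]
tool_rot: [0.626, 0.78, -0.001, -0.001]
force: [-0.0, 0.0, -3.5]
width: 0.0108
```

Call:
{"method": "play_rows", "body": {"deltas": "0 0 0 0.46 0.18 0 -1;0 0 0 0.42 0.16 0 -1;0 0 0 0.32 0.13 0 -1;0 0 0 0.18 0.07 0 -1;0 0 0 0.09 0.04 0 -1;0 0 0 0 0 0 -1;0 0 0 0 0 0 -1;0 0 0 0 0 0 -1"}}

```text
time_s: 35.35
position: [0.4868, 0.2789, 0.2375]
tool_rot: [0.627, 0.779, -0.0, 0.0]
force: [0.5, 0.5, -3.2]
width: 0.0108
```

Run:
```python
from plan import *
from station import eyes
import pickle
st();s=eyes.camera("side");t=eyes.camera("top");pickle.dump((s,t),open("c2.pkl","wb"));zoom(s,170,220,350,450,3,"pics/s_i.png");zoom(t,130,170,310,300,4,"pics/t_i.png")
plan([.489,.2804,.20],102.6,4)
# predicted cup pose
c=12.35
```

```text
t 35.35 p [0.4868 0.2789 0.2375] yaw 102.32 tilt 0.04 w 0.0108 F [ 0.5  0.5 -3.2] q [ 0.09  0.32 -0.81  1.78  0.25  1.14 -0.58]
0 0 -0.001 0 0.01 0.16
0 0 0 0.01 0.01 0.15
0 0 -0.001 0 0.01 0.16
0 0 -0.001 0 0.01 0.16
end [0.489  0.2803 0.1998] 102.6 max [0.    0.    0.001 0.01  0.01  0.16 ]
```

View pics/s_i.png

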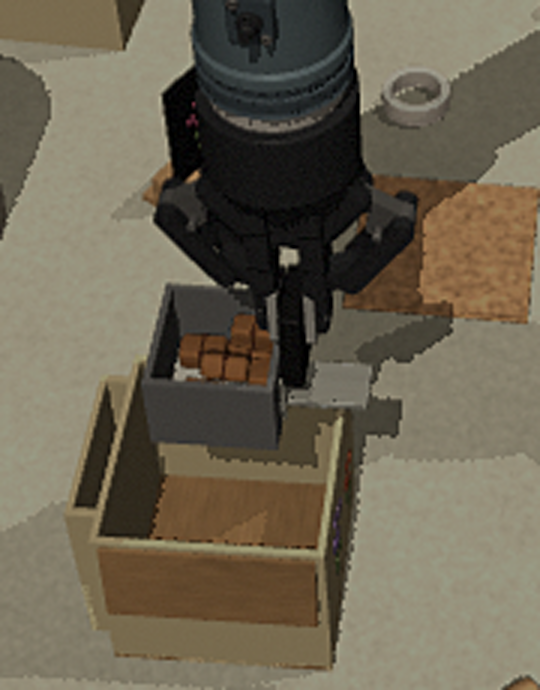

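View pics/t_i.png

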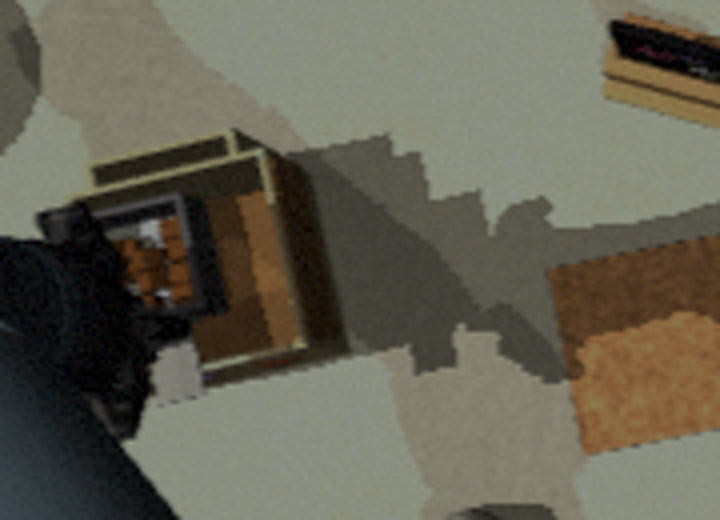

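Call:
{"method": "play_rows", "body": {"deltas": "0 0 0 0 0.01 0.1 -1;0 0 0 0.01 0.01 0.2 -1;0 0 0 0 0.01 0.22 -1;0 0 0 0 0.01 0.2 -1;0 0 0 0 0 0.15 -1;0 0 0 0 0 0.08 -1;0 0 0 0 0 0 -1;0 0 0 0 0 0 -1"}}

```text
time_s: 36.45
position: [0.4892, 0.2813, 0.181]
tool_rot: [0.627, 0.779, 0.0, 0.0]
force: [0.2, -0.4, -2.5]
width: 0.0107
```

Run:
```python
from plan import *
from station import eyes
import pickle
st();s=eyes.camera("side");t=eyes.camera("top");pickle.dump((s,t),open("c2.pkl","wb"));zoom(s,180,260,310,450,4,"pics/s_j.png");zoom(t,130,170,310,300,4,"pics/t_j.png")
```

```text
t 36.45 p [0.4892 0.2813 0.181 ] yaw 102.4 tilt 0.06 w 0.0107 F [ 0.2 -0.4 -2.5] q [ 0.06  0.39 -0.78  1.83  0.31  1.05 -0.63]
```

View pics/s_j.png

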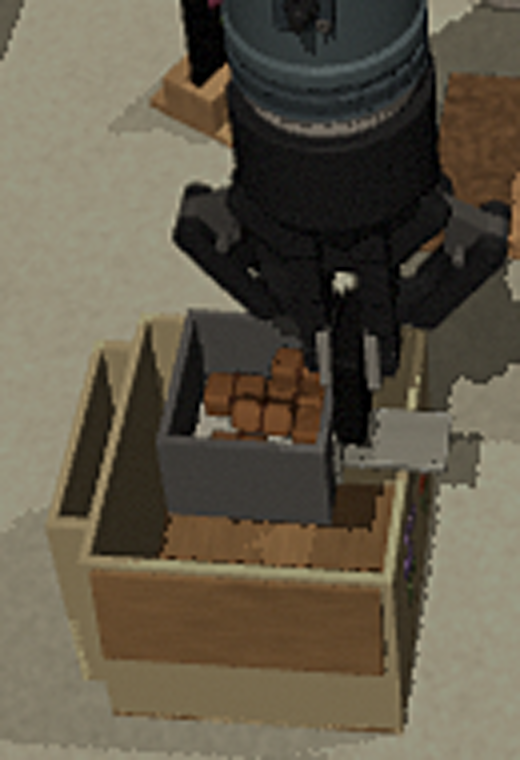

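View pics/t_j.png

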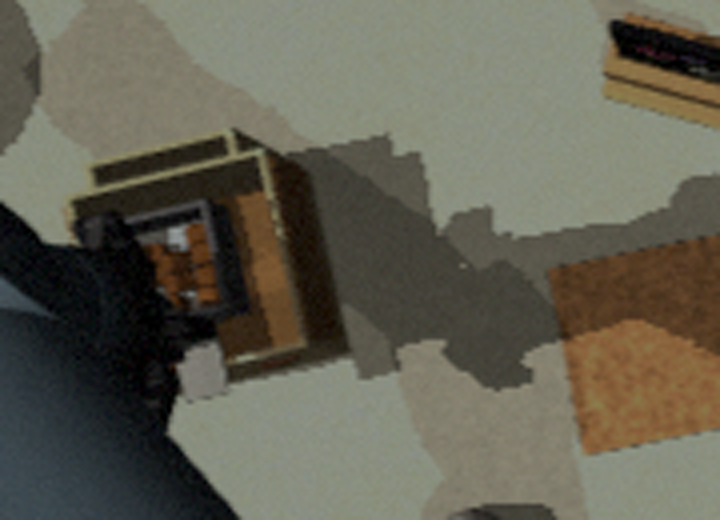

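Call:
{"method": "play_rows", "body": {"deltas": "0 0 0 0 0 0.06 -1;0 0 0 0 0 0.06 -1;0 0 0 0 0 0.06 -1;0 0 0 0 0 0.05 -1;0 0 0 0 0 0.04 -1;0 0 0 0 0 0 -1;0 0 0 0 0 0 -1;0 0 0 0 0 0 -1"}}

```text
time_s: 37.55
position: [0.4893, 0.2813, 0.1648]
tool_rot: [0.627, 0.779, 0.001, 0.0]
force: [-0.2, -0.1, 4.9]
width: 0.0109
```

Run:
```python
from plan import *
from station import eyes
import pickle
st();s=eyes.camera("side");t=eyes.camera("top");pickle.dump((s,t),open("c2.pkl","wb"));zoom(s,180,260,310,450,4,"pics/s_k.png");zoom(t,130,170,310,300,4,"pics/t_k.png")
```

```text
t 37.55 p [0.4893 0.2813 0.1648] yaw 102.39 tilt 0.08 w 0.0109 F [-0.2 -0.1  4.9] q [ 0.05  0.41 -0.77  1.84  0.33  1.02 -0.64]
```

View pics/s_k.png

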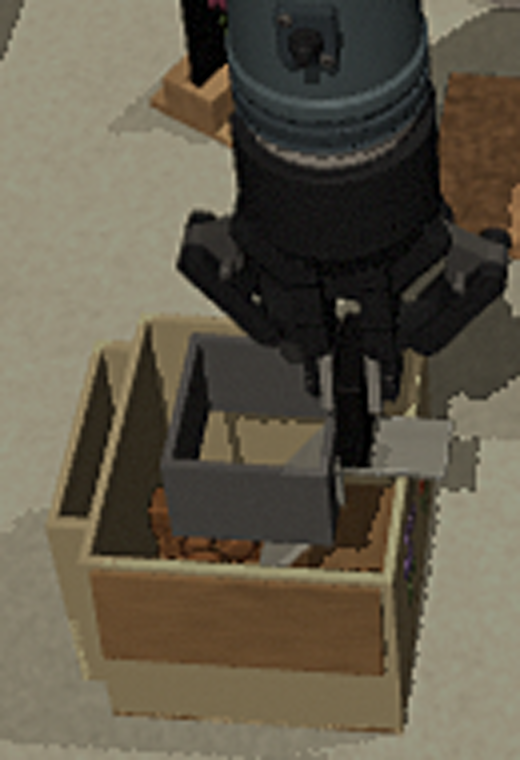

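Call:
{"method": "play_rows", "body": {"deltas": "0 0 0 0 0 0.02 -1;0 0 0 0 0 0.02 -1;0 0 0 0 0 0 -1;0 0 0 0 0 0 -1;0 0 0 0 0 0 -1;0 0 0 0 0 0 -1;0 0 0 0 0 0 -1;0 0 0 0 0 0 -1"}}

```text
time_s: 38.65
position: [0.4893, 0.2812, 0.1623]
tool_rot: [0.627, 0.779, 0.001, 0.0]
force: [0.3, -0.8, 5.7]
width: 0.0107
```

Run:
```python
from plan import *
from station import eyes
import pickle
st();s=eyes.camera("side");t=eyes.camera("top");pickle.dump((s,t),open("c2.pkl","wb"));zoom(s,180,260,310,450,4,"pics/s_l.png");zoom(t,130,170,310,300,4,"pics/t_l.png")
```

```text
t 38.65 p [0.4893 0.2812 0.1623] yaw 102.39 tilt 0.07 w 0.0107 F [ 0.3 -0.8  5.7] q [ 0.05  0.41 -0.77  1.85  0.34  1.01 -0.64]
```

View pics/t_l.png

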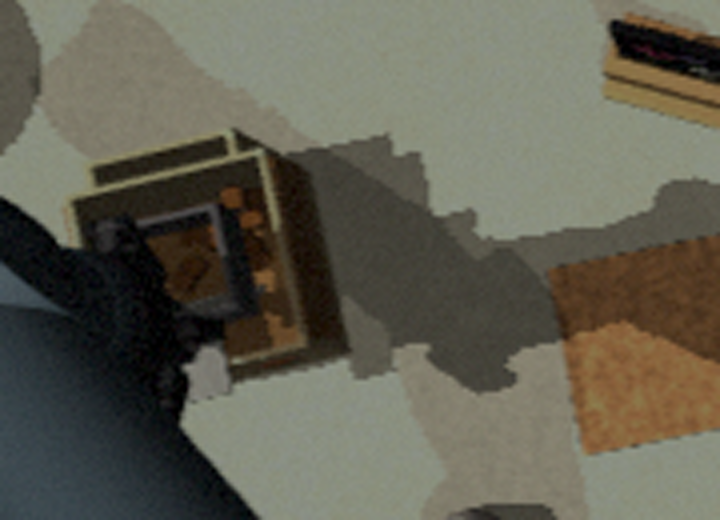

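View pics/s_l.png

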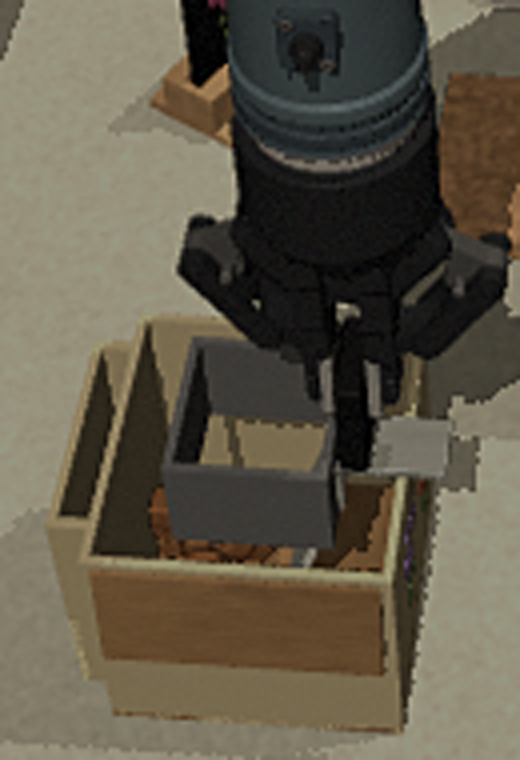

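Call:
{"method": "play_rows", "body": {"deltas": "0 0 0 0 0 -0.05 -1;0 0 0 0 0 -0.1 -1;0 0 0 0 0 -0.15 -1;0 0 0 0 0 -0.2 -1;0 0 0 0 0 -0.25 -1;0 0 0 0 0 -0.25 -1;0 0 0 0 0 -0.2 -1;0 0 0 0 0 -0.1 -1"}}

```text
time_s: 39.75
position: [0.4892, 0.2813, 0.2412]
tool_rot: [0.627, 0.779, 0.001, 0.0]
force: [-0.3, 0.0, -1.8]
width: 0.011
```

Run:
```python
from plan import *
from station import eyes
import pickle
st();s=eyes.camera("side");t=eyes.camera("top");pickle.dump((s,t),open("c2.pkl","wb"));zoom(s,170,220,310,450,4,"pics/s_m.png");zoom(t,130,170,310,300,4,"pics/t_m.png")
plan([.4415,-.0125,.24],102.3,10)
```

```text
t 39.75 p [0.4892 0.2813 0.2412] yaw 102.39 tilt 0.09 w 0.011 F [-0.3  0.  -1.8] q [ 0.09  0.32 -0.81  1.77  0.25  1.15 -0.58]
0 0 0 -0.46 -0.18 0
0 0 0 -0.46 -0.19 0
0 0 0 -0.46 -0.18 0
0 0 0 -0.46 -0.18 0
0 0 0 -0.47 -0.18 0
0.001 0 0.001 -0.46 -0.19 0.01
0 0 0 -0.46 -0.18 0
0 0 0 -0.46 -0.18 0
0 0 0 -0.46 -0.18 0
0 0 0 -0.46 -0.18 0
end [ 0.4417 -0.0123  0.24  ] 102.3 max [0.001 0.    0.001 0.47  0.19  0.01 ]
```

View pics/s_m.png

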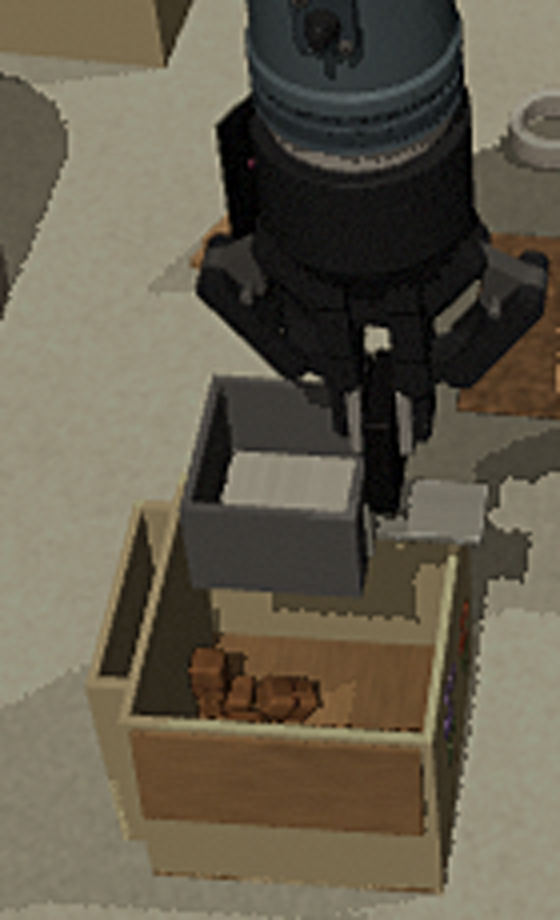

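The cup is empty with its bottom shut, and the wrist force is −1.8 N, about its empty weight. The toggles lie on the carton floor. I'll take the cup back now.

Call:
{"method": "play_rows", "body": {"deltas": "0 0 0 -0.14 -0.05 0 -1;0 0 0 -0.28 -0.11 0 -1;0 0 0 -0.42 -0.16 0 -1;0 0 0 -0.46 -0.18 0 -1;0 0 0 -0.46 -0.18 0 -1;0 0 0 -0.46 -0.18 0 -1;0 0 0 -0.46 -0.18 0 -1;0 0 0 -0.46 -0.18 0 -1"}}

```text
time_s: 40.85
position: [0.4567, 0.0795, 0.2392]
tool_rot: [0.627, 0.779, -0.001, -0.0]
force: [0.5, -1.1, -2.7]
width: 0.0106
```

Call:
{"method": "play_rows", "body": {"deltas": "0 0 0 -0.46 -0.18 0 -1;0 0 0 -0.42 -0.16 0 -1;0 0 0 -0.32 -0.13 0 -1;0 0 0 -0.18 -0.07 0 -1;0 0 0 -0.09 -0.04 0 -1;0 0 0 0 0 0 -1;0 0 0 0 0 0 -1;0 0 0 0 0 0 -1"}}

```text
time_s: 41.85
position: [0.4428, -0.0115, 0.2399]
tool_rot: [0.626, 0.78, 0.0, -0.0]
force: [-0.2, -0.0, -2.2]
width: 0.0109
```

Run:
```python
from plan import *
st();plan([.442,-.0125,.072],102.3,7)
```

```text
t 41.85 p [ 0.4428 -0.0115  0.2399] yaw 102.48 tilt 0.02 w 0.0109 F [-0.2 -0.  -2.2] q [ 0.58  0.01 -0.64  2.04  0.01  1.09  0.15]
0 0 0 0 0 0.4
0 0 0.001 0 -0.01 0.4
0 0 0 -0.01 0 0.4
0 0 0 0 0 0.4
0 0 0 0 0 0.4
0 0 0.001 0 -0.01 0.4
0 0 0 0 0 0.4
end [ 0.4418 -0.0123  0.0719] 102.3 max [0.    0.    0.001 0.01  0.01  0.4  ]
```

Call:
{"method": "play_rows", "body": {"deltas": "0 0 0 0 0 0.25 -1;0 0 0 0 0 0.5 -1;0 0 0 0 0 0.6 -1;0 0 0 0 0 0.55 -1;0 0 0 0 0 0.45 -1;0 0 0 0 0 0.25 -1;0 0 0 0 0 0.12 -1;0 0 0 0 0 0.05 -1"}}

```text
time_s: 42.85
position: [0.4432, -0.0123, 0.0738]
tool_rot: [0.627, 0.779, 0.0, 0.0]
force: [0.5, 0.4, -1.4]
width: 0.0111
```

Run:
```python
from plan import *
st()
```

```text
t 42.85 p [ 0.4432 -0.0123  0.0738] yaw 102.4 tilt 0.04 w 0.0111 F [ 0.5  0.4 -1.4] q [ 0.49  0.3  -0.61  2.18  0.25  0.73 -0.07]
```

Call:
{"method": "play_rows", "body": {"deltas": "0 0 0 0 0 0.02 -1;0 0 0 0 0 0.02 -1;0 0 0 0 0 0.01 -1;0 0 0 0 0 0 -1;0 0 0 0 0 0 -0.3;0 0 0 0 0 0 -0.1;0 0 0 0 0 0 0;0 0 0 0 0 0 0"}}

```text
time_s: 43.85
position: [0.4429, -0.0123, 0.0708]
tool_rot: [0.627, 0.779, 0.0, 0.0]
force: [-0.8, 0.1, -0.7]
width: 0.0428
```

Call:
{"method": "play_rows", "body": {"deltas": "0 0 0 0 0 -0.2 0;0 0 0 0 0 -0.4 0;0 0 0 0 0 -0.6 0;0 0 0 0 0 -0.7 0;0 0 0 0 0 -0.5 0;0 0 0 0 0 -0.3 0;0 0 0 0 0 0 0;0 0 0 0 0 0 0"}}

```text
time_s: 44.85
position: [0.4421, -0.0124, 0.2322]
tool_rot: [0.627, 0.779, -0.0, -0.0]
force: [0.2, -0.3, -0.7]
width: 0.0426
```

```bash
python3 look.py n
python3 - <<'E'
from plan import *
plan([.671,-.0145,.20],73.3,6)
E
```

```text
t 44.95 p [ 0.4418 -0.0123  0.2316] yaw 102.4 tilt 0.13 w 0.0425 F [ 0.1  1.1 -0.3] q [ 0.6   0.03 -0.66  2.05  0.02  1.07  0.14]
0 0 0.054 -0.14 0.62 0.09
0 0 0.054 -0.09 0.63 0.08
-0.001 0 0.054 -0.04 0.64 0.09
0 0 0.054 0.02 0.63 0.09
0 0 0.053 0.07 0.64 0.08
0 0 0.054 0.13 0.62 0.09
end [ 0.671  -0.0142  0.2001] 73.3 max [0.001 0.    0.054 0.14  0.64  0.09 ]
```

View pics/s_n.png

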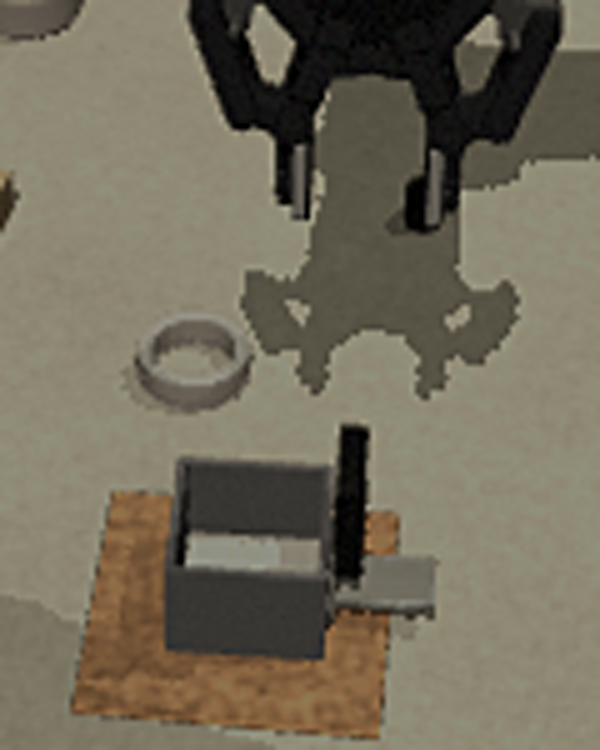

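Call:
{"method": "play_rows", "body": {"deltas": "0 0 0.054 -0.14 0.62 0.09 0;0 0 0.054 -0.09 0.63 0.08 0;0 0 0.054 -0.04 0.64 0.09 0;0 0 0.054 0.02 0.63 0.09 0;0 0 0.053 0.07 0.64 0.08 0;0 0 0.054 0.13 0.62 0.09 0;0 0 0 0 0 0 0;0 0 0 0 0 0 0"}}

```text
time_s: 45.95
position: [0.6707, -0.014, 0.2]
tool_rot: [0.802, 0.598, -0.001, -0.001]
force: [0.3, 0.5, -0.2]
width: 0.0428
```

Run:
```python
from plan import *
import pickle
from station import eyes
s=eyes.camera("side");t=eyes.camera("top");pickle.dump((s,t),open("c3.pkl","wb"));st()
zoom(s,190,180,310,310,5,"pics/s_o.png");zoom(t,240,140,360,230,6,"pics/t_o.png")
plan([.6713,-.0145,.094],73.3,5)
```

```text
t 46.05 p [ 0.6707 -0.0142  0.2011] yaw 73.37 tilt 0.09 w 0.0424 F [ 0.8 -0.1  1.4] q [ 0.36  0.52 -0.55  1.55  0.28  1.15 -0.53]
0 0 0 0 0 0.36
0 0 0 0 0.01 0.35
-0.001 0 0 0 0 0.36
0 0 0.001 0 0 0.36
0 0 0 0 0 0.36
end [ 0.6712 -0.0144  0.0937] 73.3 max [0.001 0.    0.001 0.    0.01  0.36 ]
```

View pics/s_o.png

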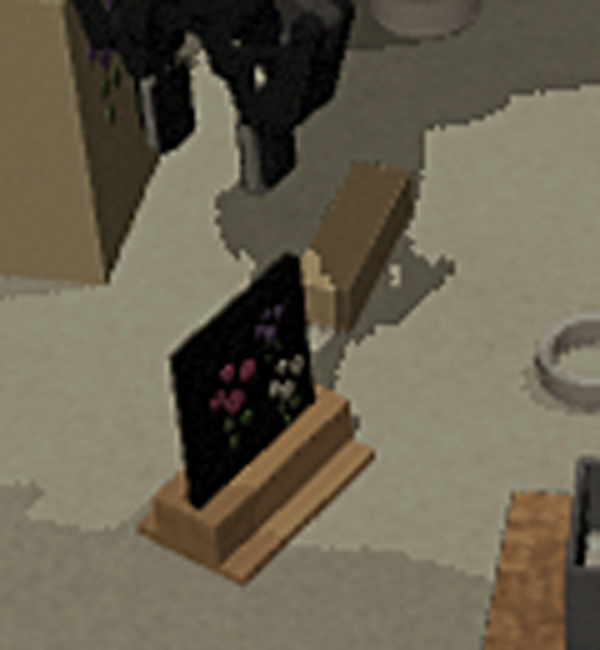

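View pics/t_o.png

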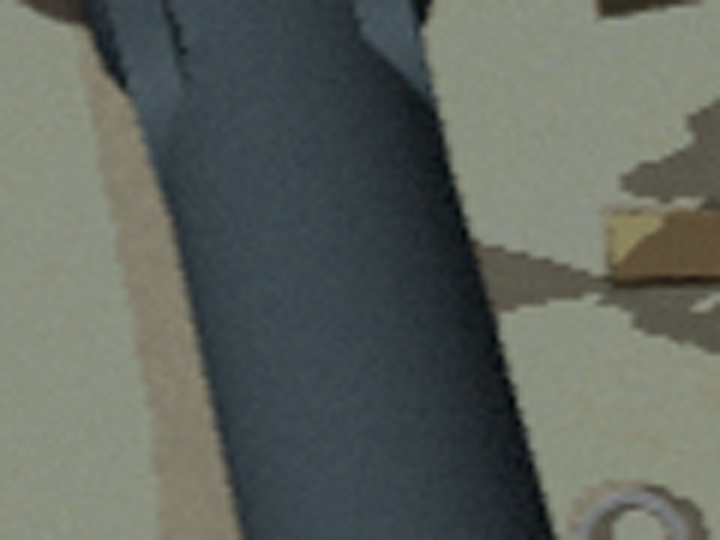

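Run:
```python
from h import *
import pickle
s,t=pickle.load(open("c3.pkl","rb"))
for z in (.19,.196,.2): print(proj(s,[.6707,-.0142,z]))
y=np.radians(73.3); u=np.array([np.sin(y),-np.cos(y),0])
for k in(-1,1): print(k,(proj(s,np.array([.6707,-.0142,.194])+k*.0212*u)-[190,180])*5)
```

```text
[[233.4541954  213.75651791]]
[[233.183882   211.47190381]]
[[233.00263735 209.94007415]]
-1 [[257.20555762 179.53847839]]
1 [[176.12247652 143.07694743]]
```

Call:
{"method": "play_rows", "body": {"deltas": "0 0 0 0 0.01 0.4 0;0 0 0 0 0 0.4 0;0 0 0 0 0 0.4 0;0 0 0 0 0 0.35 0;0 0 0 0 0 0.2 0;0 0 0 0 0 0 0;0 0 0 0 0 0 -0.7;0 0 0 0 0 0 -1", "newtons": 50}}

```text
time_s: 47.05
position: [0.6733, -0.0143, 0.0978]
tool_rot: [0.802, 0.597, 0.001, 0.0]
force: [-6.3, 0.4, 15.3]
width: 0.007
```

Call:
{"method": "play_rows", "body": {"deltas": "0 0 0 0 0 0 -1;0 0 0 0 0 0 -1;0 0 0 0 0 -0.05 -1;0 0 0 0 0 -0.15 -1;0 0 0 0 0 -0.25 -1;0 0 0 0 0 -0.3 -1;0 0 0 0 0 -0.3 -1;0 0 0 0 0 -0.4 -1"}}

```text
time_s: 48.05
position: [0.6724, -0.0145, 0.1849]
tool_rot: [0.802, 0.597, -0.0, 0.0]
force: [1.0, 0.9, -0.8]
width: 0.0068
```

Run:
```python
from plan import *
import pickle
from station import eyes
s=eyes.camera("side");t=eyes.camera("top");pickle.dump((s,t),open("c3.pkl","wb"));st()
zoom(s,190,150,310,310,5,"pics/s_p.png");zoom(t,240,120,360,230,6,"pics/t_p.png")
```

```text
t 48.15 p [ 0.6754 -0.0141  0.1884] yaw 73.32 tilt 0.47 w 0.007 F [1.3 0.3 0.5] q [ 0.36  0.53 -0.54  1.56  0.3   1.12 -0.54]
```

View pics/s_p.png

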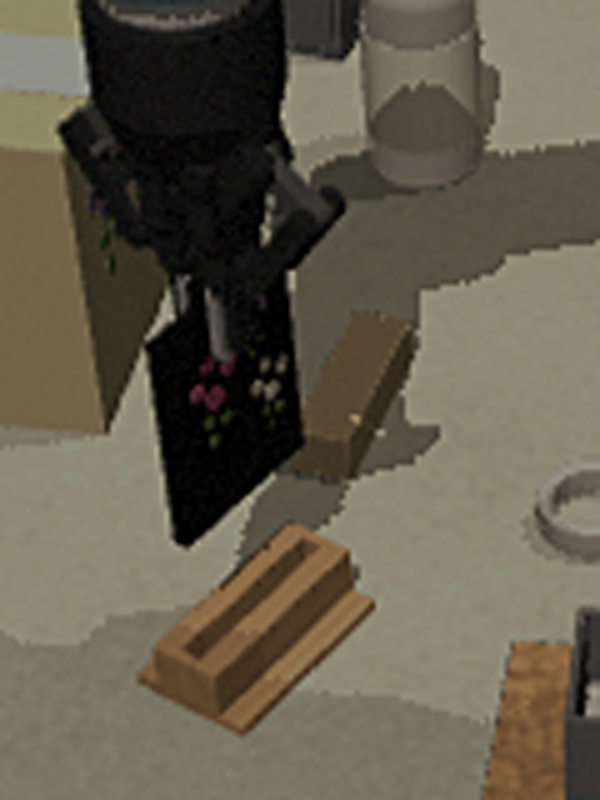

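Run:
```python
from h import *
import pickle
s,t=pickle.load(open("c0.pkl","rb"))
s3,t3=pickle.load(open("c3.pkl","rb"))
zoom(t,140,195,220,275,9,"pics/tz.png");zoom(s,185,335,295,450,6,"pics/sz.png")
zoom(t3,140,195,220,275,9,"pics/tz3.png")
```

```text
(no output)
```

View pics/tz.png

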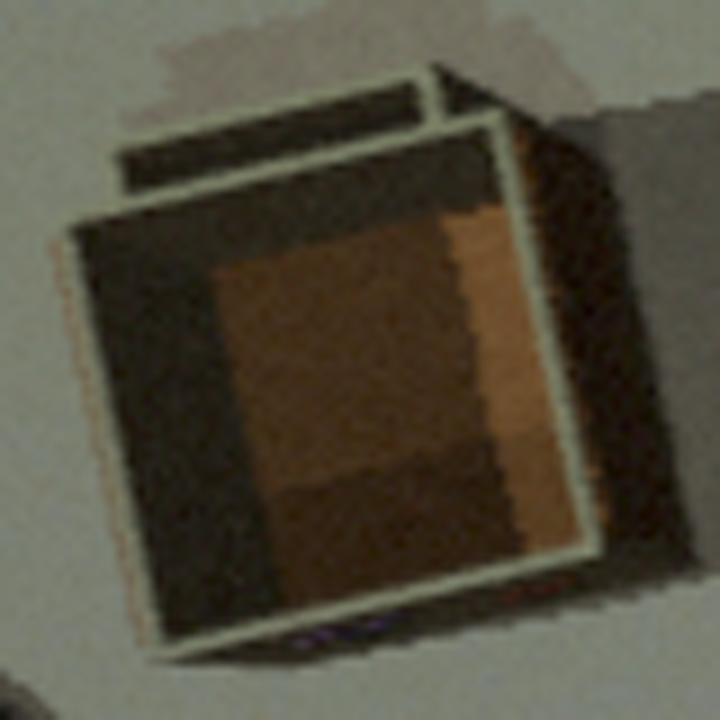

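View pics/sz.png

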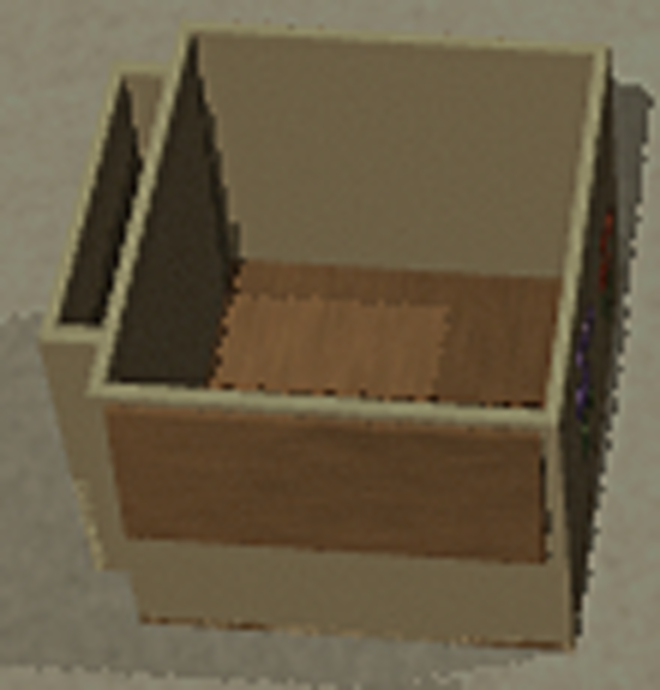

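View pics/tz3.png

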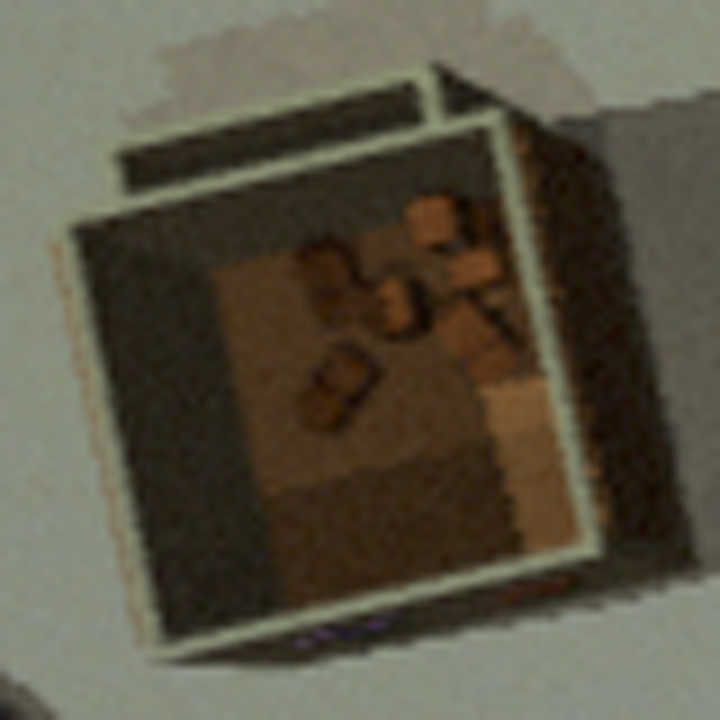

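```bash
cat > fit1.py <<'E'
from fit0 import *
print("----")
T=lambda u:px(u,(140,195),9);S=lambda u:px(u,(185,335),6)
a=.077;b=.064;w=.043
Ct=[(t,T((67,230)),(h,h,.12)),(t,T((510,110)),(h,-h,.12)),(t,T((602,553)),(-h,-h,.12)),(t,T((148,654)),(-h,h,.12)),
 (t,T((120,158)),(a,w,.12)),(t,T((420,83)),(a,-w,.12)),(t,T((427,122)),(b,-w,.12)),(t,T((126,195)),(b,w,.12))]
Cs=[(s,S((187,28)),(h,-h,.12)),(s,S((610,46)),(-h,-h,.12)),(s,S((554,423)),(-h,h,.12)),(s,S((90,392)),(h,h,.12)),
 (s,S((125,78)),(a,-w,.12)),(s,S((62,325)),(a,w,.12)),(s,S((100,327)),(b,w,.12))]
for n,o in(("t",Ct),("s",Cs),("both",Ct+Cs)):
    for fz in(False,True):
        if n!="both" and fz: continue
        x,r=fit(o,[.53,.29,.2],fz);y=x[2];print(n,x,np.degrees(y),"mouth",x[:2]+.0705*np.array([np.cos(y),np.sin(y)]),"rms",np.sqrt((r**2).mean()));print(r.round(2).tolist())
P_t=[o for o in P if o[0] is t];P_s=[o for o in P if o[0] is s]
for n,o in(("t",P_t),("s",P_s)): x,r=fit(o,[.67,0,-.3]);print("panel",n,x)
M_t=[o for o in M if o[0] is t];M_s=[o for o in M if o[0] is s]
for n,o in(("t",M_t),("s",M_s)): x,r=fit(o,[.48,0,.2]);print("mat",n,x)
E
python3 fit1.py
```

```text
carton [0.53   0.2896 0.219 ] [ 0.5303  0.2894  0.2191 -0.0018] rms 0.7529864224684111 [1.1821 1.4643]
cup [ 0.4828 -0.0053  0.2134] [ 0.483  -0.006   0.2139 -0.0015] rms 0.47243399222336124 [1.0742 0.8245]
mat [0.4854 0.0033 0.1851] [ 0.4855  0.0029  0.1853 -0.0011] rms 0.3262850088298128 [0.5879 0.7982]
panel [ 0.671  -0.0138 -0.2911] [ 0.6713 -0.0142 -0.2902 -0.0011] rms 0.5204382988391694 [1.3678 0.8228]
rack [ 0.6718 -0.0157 -0.3033] [ 0.6711 -0.0142 -0.296   0.0029] rms 0.34409766905068656 [0.592  0.5443]
----
t [0.5315 0.2902 0.2162] 12.384670505263417 mouth [0.6004 0.3053] rms 0.6723869554758265
[[-1.25, -1.69], [-0.66, -0.11], [0.16, 0.33], [0.5, 0.96], [-0.05, -0.64], [0.06, -0.2], [0.39, 0.48], [0.37, 0.27]]
s [0.5301 0.2902 0.2158] 12.363499282756782 mouth [0.5989 0.3053] rms 0.6283883364475942
[[-0.6, -1.43], [0.3, -0.07], [0.8, 0.53], [-0.45, 0.5], [-0.0, -0.75], [-0.73, 0.03], [0.73, 0.2]]
both [0.5306 0.2901 0.2165] 12.403746939657863 mouth [0.5994 0.3053] rms 0.685752363004794
[[-1.22, -1.3], [-0.64, 0.26], [0.2, 0.7], [0.54, 1.35], [-0.03, -0.25], [0.08, 0.18], [0.41, 0.86], [0.4, 0.65], [-0.89, -1.5], [0.0, -0.19], [0.53, 0.39], [-0.71, 0.41], [-0.29, -0.82], [-1.0, -0.05], [0.47, 0.12]]
both [ 0.5308  0.29    0.2167 -0.0007] 12.415856621044897 mouth [0.5996 0.3051] rms 0.6695816303175502
[[-1.05, -1.33], [-0.5, 0.23], [0.35, 0.64], [0.72, 1.29], [0.14, -0.28], [0.23, 0.15], [0.56, 0.82], [0.57, 0.62], [-0.9, -1.34], [-0.05, -0.04], [0.5, 0.51], [-0.7, 0.55], [-0.29, -0.66], [-0.98, 0.09], [0.47, 0.26]]
panel t [ 0.6718 -0.0141 -0.2673]
panel s [ 0.6707 -0.0132 -0.3086]
mat t [0.4862 0.0031 0.185 ]
mat s [0.4849 0.0037 0.1852]
```

Run:
```python
from plan import *
st()
from station import manip
o=manip.get_obs()
plan([.5996,.3052,.245],102.4,11,np.array([.672,-.0143,.186]),o["tool_rot"])
```

```text
t 48.15 p [ 0.6754 -0.0141  0.1884] yaw 73.32 tilt 0.47 w 0.007 F [1.3 0.3 0.5] q [ 0.36  0.53 -0.54  1.56  0.3   1.12 -0.54]
0 0 -0.029 0.43 -0.24 -0.09
0.001 0 -0.03 0.45 -0.23 -0.09
0 0 -0.029 0.45 -0.2 -0.09
0.001 0 -0.029 0.46 -0.18 -0.09
0 0 -0.03 0.47 -0.16 -0.09
0.001 0 -0.029 0.48 -0.14 -0.09
0 0 -0.03 0.48 -0.12 -0.09
0.001 0 -0.029 0.49 -0.09 -0.09
0 0 -0.029 0.49 -0.07 -0.09
0.001 0 -0.03 0.49 -0.05 -0.09
0 0 -0.029 0.5 -0.03 -0.09
end [0.5994 0.3053 0.2452] 102.4 max [0.001 0.    0.03  0.5   0.24  0.09 ]
```

Call:
{"method": "play_rows", "body": {"deltas": "0 0 0 0 0 -0.2 -1;0 0 -0.029 0.43 -0.24 -0.2 -1;0 0 -0.03 0.45 -0.23 -0.2 -1;0 0 -0.029 0.45 -0.2 -0.2 -1;0 0 -0.029 0.46 -0.18 -0.15 -1;0 0 -0.03 0.47 -0.16 -0.05 -1;0 0 -0.029 0.48 -0.14 0 -1;0 0 -0.03 0.48 -0.12 0 -1"}}

```text
time_s: 49.15
position: [0.6256, 0.1906, 0.2429]
tool_rot: [0.694, 0.72, -0.0, -0.0]
force: [0.2, -0.7, -0.4]
width: 0.0072
```

Call:
{"method": "play_rows", "body": {"deltas": "0 0 -0.029 0.49 -0.09 0 -1;0 0 -0.029 0.49 -0.07 0 -1;0 0 -0.03 0.49 -0.05 0 -1;0 0 -0.029 0.5 -0.03 0 -1;0 0 0 0 0 0 -1;0 0 0 0 0 0 -1;0 0 0 0 0 0 -1;0 0 0 0 0 0 -1"}}

```text
time_s: 50.15
position: [0.6009, 0.3035, 0.2433]
tool_rot: [0.628, 0.779, -0.0, 0.0]
force: [-0.0, 0.1, -0.4]
width: 0.0071
```

Run:
```python
from plan import *
import pickle
from station import eyes
st()
plan([.5996,.3052,.228],102.4,4)
```

```text
t 50.15 p [0.6009 0.3035 0.2433] yaw 102.26 tilt 0.05 w 0.0071 F [-0.   0.1 -0.4] q [-0.01  0.53 -0.73  1.5   0.36  1.25 -0.57]
0 0 0 0.01 0 0.06
0 0 -0.001 0.01 -0.01 0.07
0 0 0 0 0 0.06
0 0.001 -0.001 0.01 0 0.07
end [0.5999 0.3051 0.2277] 102.4 max [0.    0.001 0.001 0.01  0.01  0.07 ]
```

Call:
{"method": "play_rows", "body": {"deltas": "0 0 -0.001 0.01 0 0.06 -1;0 0 0 0.01 -0.01 0.07 -1;0 0 -0.001 0 0 0.06 -1;0 0 0 0.01 0 0.07 -1;0 0 0 0 0 0 -1;0 0 0 0 0 0 -1;0 0 0 0 0 0 -1;0 0 0 0 0 0 -1"}}

```text
time_s: 51.15
position: [0.5993, 0.3068, 0.2281]
tool_rot: [0.625, 0.78, 0.0, 0.0]
force: [0.5, -0.3, -1.4]
width: 0.0071
```

Run:
```python
from plan import *
import pickle
from station import eyes
s=eyes.camera("side");t=eyes.camera("top");pickle.dump((s,t),open("c4.pkl","wb"));st()
zoom(s,175,270,275,400,6,"pics/s_q.png");zoom(t,130,170,230,280,7,"pics/t_q.png")
```

```text
t 51.25 p [0.5992 0.3068 0.228 ] yaw 102.57 tilt 0.01 w 0.0071 F [ 0.5  0.7 -0.8] q [-0.01  0.54 -0.72  1.52  0.37  1.22 -0.57]
```

View pics/s_q.png

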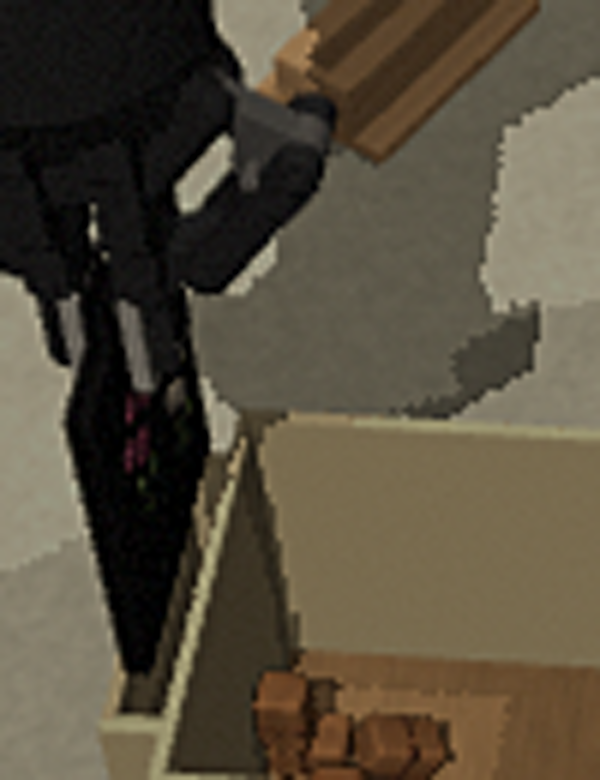

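View pics/t_q.png

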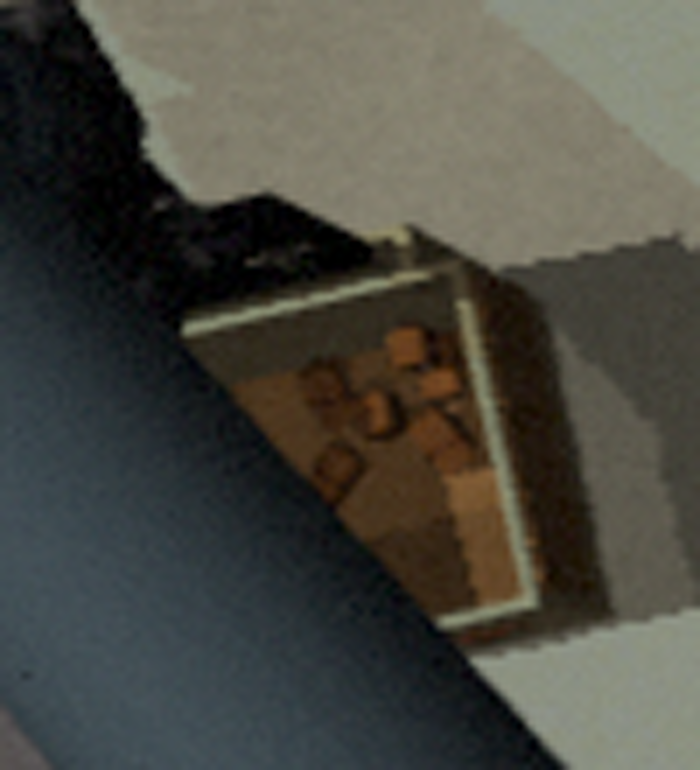

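Run:
```python
from h import *
import pickle
s,t=pickle.load(open("c4.pkl","rb"))
def box(c,cx,cy,a,P):
    P=np.array(P);a=np.radians(a);x=cx+np.cos(a)*P[:,0]-np.sin(a)*P[:,1];y=cy+np.sin(a)*P[:,0]+np.cos(a)*P[:,1]
    return proj(c,np.c_[x,y,P[:,2]])
zb=.228-.0905
for nm,c,o,k,sz in(("s",s,(175,270),6,(100,130)),("t",t,(130,170),7,(100,110))):
    im=cv2.resize(c["pixels"][o[1]:o[1]+sz[1],o[0]:o[0]+sz[0]],None,fx=k,fy=k,interpolation=cv2.INTER_CUBIC)
    im=cv2.convertScaleAbs(im,alpha=1.5,beta=15)
    def dr(q,col):
        q=((q-np.array(o)+.5)*k-.5);cv2.polylines(im,[q.astype(np.int32)],True,col,1)
    dr(box(c,.5992,.3068,12.5,[(.004,.04,zb),(-.004,.04,zb),(-.004,-.04,zb),(.004,-.04,zb)]),(0,255,0))
    dr(box(c,.5992,.3068,12.5,[(.004,.04,zb+.11),(-.004,.04,zb+.11),(-.004,-.04,zb+.11),(.004,-.04,zb+.11)]),(0,255,0))
    dr(box(c,.5996,.3052,12.4,[(.0065,.043,.12),(-.0065,.043,.12),(-.0065,-.043,.12),(.0065,-.043,.12)]),(0,0,255))
    cv2.imwrite(f"pics/{nm}_r.png",im)
```

```text
(no output)
```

View pics/s_r.png

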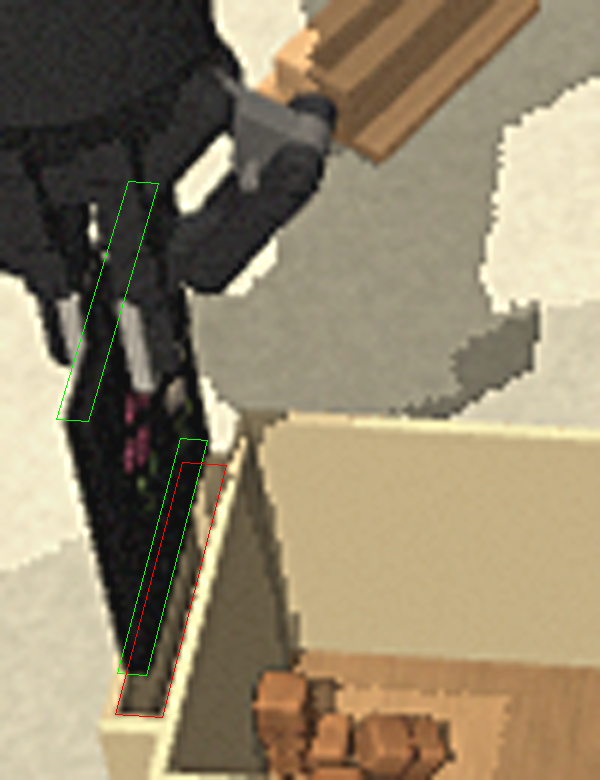

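View pics/t_r.png

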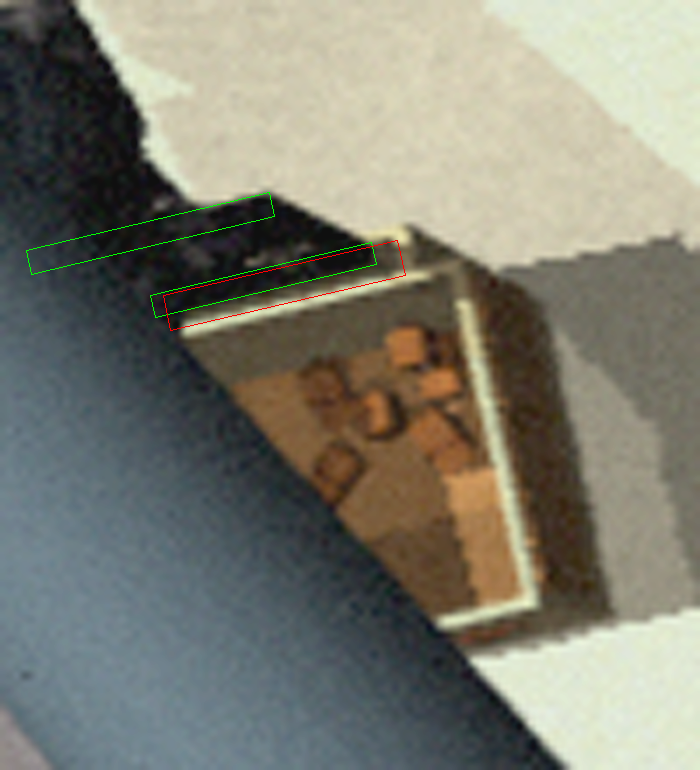

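Run:
```python
from h import *
import pickle
s,t=pickle.load(open("c4.pkl","rb"))
s0,t0=pickle.load(open("c0.pkl","rb"))
for n,c in(("a",s),("b",s0)):
    im=c["pixels"][365:397,186:218];im=cv2.resize(im,None,fx=18,fy=18,interpolation=cv2.INTER_NEAREST);im=cv2.convertScaleAbs(im,alpha=2.2,beta=10)
    cv2.imwrite(f"pics/zz{n}.png",im)
im=t["pixels"][195:220,150:200];im=cv2.resize(im,None,fx=15,fy=15,interpolation=cv2.INTER_NEAREST);cv2.imwrite("pics/zzt.png",cv2.convertScaleAbs(im,alpha=2.5,beta=10))
```

```text
(no output)
```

View pics/zza.png

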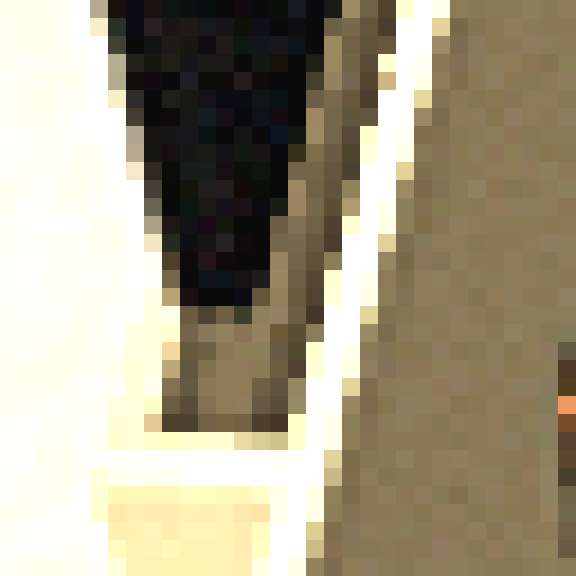

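View pics/zzb.png

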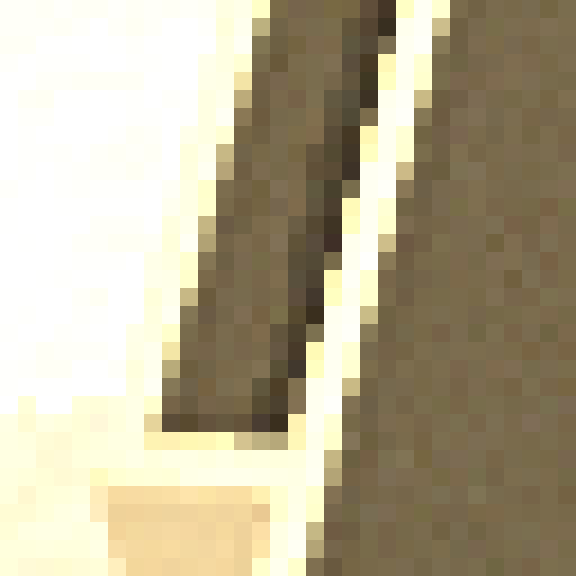

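View pics/zzt.png

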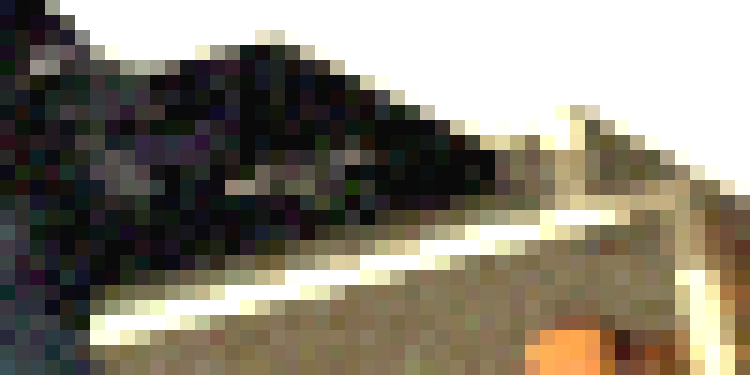

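Call:
{"method": "play_rows", "body": {"deltas": "0 0 0 -0.02 0.03 0 -1;0 0 0.001 0 0 0.07 -1;0 0 0 0 0 0.07 -1;0 0 0 0 0 0.06 -1;0 0 0 0 0 0 -1;0 0 0 0 0 0 -1;0 0 0 0 0 0 -1;0 0 0 0 0 0 -1"}}

```text
time_s: 52.25
position: [0.6012, 0.306, 0.2161]
tool_rot: [0.626, 0.78, 0.0, 0.0]
force: [0.4, -0.3, -1.2]
width: 0.0072
```

Run:
```python
from plan import *
from station import eyes
s=eyes.camera("side");t=eyes.camera("top");st()
im=s["pixels"][365:397,186:218];im=cv2.resize(im,None,fx=18,fy=18,interpolation=cv2.INTER_NEAREST);im=cv2.convertScaleAbs(im,alpha=2.2,beta=10)
cv2.imwrite(f"pics/zzc.png",im)
im=t["pixels"][195:220,150:200];im=cv2.resize(im,None,fx=15,fy=15,interpolation=cv2.INTER_NEAREST);cv2.imwrite("pics/zztc.png",cv2.convertScaleAbs(im,alpha=2.5,beta=10))
```

```text
t 52.35 p [0.6012 0.306  0.216 ] yaw 102.49 tilt 0.01 w 0.0072 F [-0.4  0.1 -0.2] q [-0.02  0.55 -0.72  1.52  0.38  1.21 -0.58]
```

View pics/zzc.png

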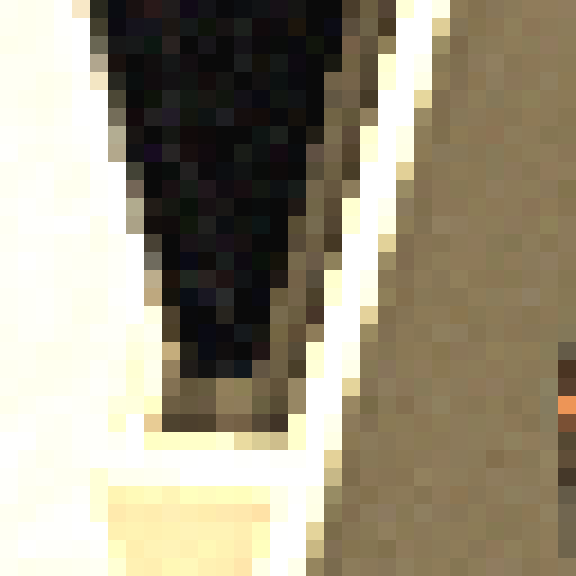

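View pics/zztc.png

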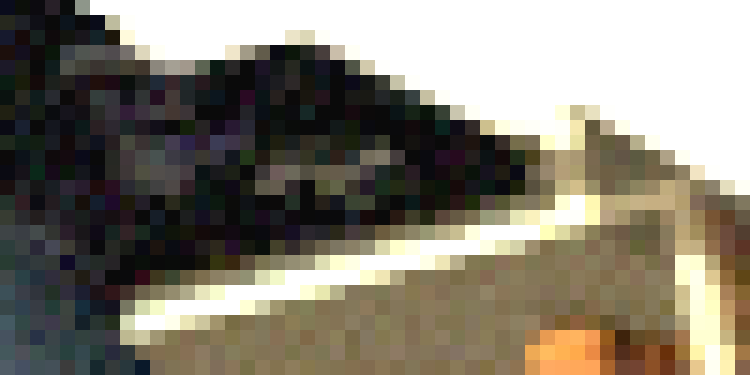

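Call:
{"method": "play_rows", "body": {"deltas": "0 0 0 -0.01 0 0.05 -1;0 0 0 0 0 0.07 -1;0 0 0 0 0 0.08 -1;0 0 0 0 0 0.1 -1;0 0 0 0 0 0.1 -1;0 0 0 0 0 0 -1;0 0 0 0 0 0 -1;0 0 0 0 0 0 -1"}}

```text
time_s: 53.35
position: [0.6015, 0.3055, 0.1923]
tool_rot: [0.626, 0.78, 0.0, 0.0]
force: [-0.3, -0.4, 0.4]
width: 0.0068
```

Call:
{"method": "play_rows", "body": {"deltas": "0 0 0 0 0 0.1 -1;0 0 0 0 0 0.12 -1;0 0 0 0 0 0.12 -1;0 0 0 0 0 0.12 -1;0 0 0 0 0 0.1 -1;0 0 0 0 0 0.06 -1;0 0 0 0 0 0 -1;0 0 0 0 0 0 -1"}}

```text
time_s: 54.35
position: [0.6015, 0.3056, 0.155]
tool_rot: [0.626, 0.78, 0.0, 0.0]
force: [-0.1, -0.2, -1.2]
width: 0.0068
```

Run:
```python
from plan import *
from station import eyes
import pickle
s=eyes.camera("side");t=eyes.camera("top");st();pickle.dump((s,t),open("c5.pkl","wb"))
zoom(s,165,270,295,450,4,"pics/s_u.png")
```

```text
t 54.45 p [0.6015 0.3056 0.1551] yaw 102.48 tilt 0.05 w 0.0068 F [ 0.1  0.4 -0.9] q [-0.03  0.61 -0.69  1.58  0.42  1.11 -0.61]
```

View pics/s_u.png

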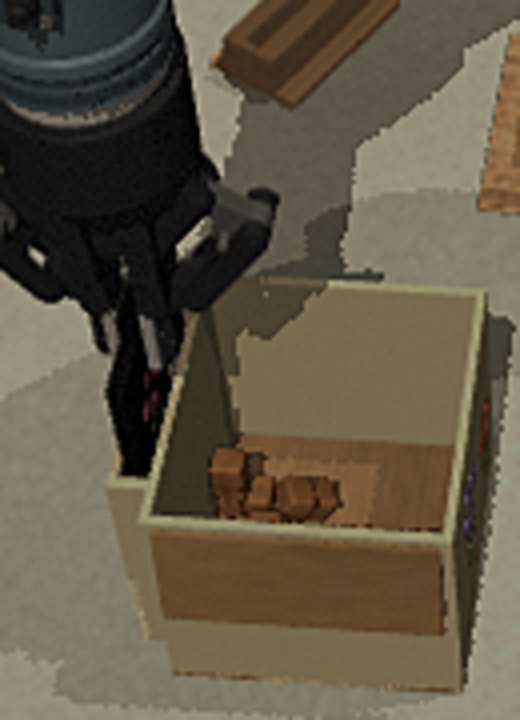

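Call:
{"method": "play_rows", "body": {"deltas": "0 0 0 0 0 0.05 -1;0 0 0 0 0 0.06 -1;0 0 0 0 0 0.05 -1;0 0 0 0 0 0.03 -1;0 0 0 0 0 0.02 -1;0 0 0 0 0 0.02 -1;0 0 0 0 0 0 -1;0 0 0 0 0 0 -1"}}

```text
time_s: 55.45
position: [0.6014, 0.3054, 0.1418]
tool_rot: [0.626, 0.78, 0.0, 0.0]
force: [-1.3, -1.0, 5.9]
width: 0.0073
```

Call:
{"method": "play_rows", "body": {"deltas": "0 0 0 0 0 0 -0.8;0 0 0 0 0 0 -0.5;0 0 0 0 0 0 -0.3;0 0 0 0 0 0 -0.2;0 0 0 0 0 0 -0.2;0 0 0 0 0 -0.1 -0.2;0 0 0 0 0 -0.2 -0.2;0 0 0 0 0 -0.4 -0.2"}}

```text
time_s: 56.45
position: [0.6008, 0.305, 0.1831]
tool_rot: [0.626, 0.78, -0.001, -0.0]
force: [-0.3, 0.0, 0.0]
width: 0.0344
```

Call:
{"method": "play_rows", "body": {"deltas": "0 0 0 0 0 -0.6 -0.2;0 0 0 0 0 -0.7 -0.2;0 0 0 0 0 -0.7 -0.2;0 0 0 -0.5 0 -0.3 -0.2;0 0 0 -0.7 -0.3 0 -0.2;0 0 0 -0.7 -0.5 0 0;0 0 0 -0.7 -0.5 0 0;0 0 0 -0.4 -0.3 0 0"}}

```text
time_s: 57.45
position: [0.5459, 0.1058, 0.3219]
tool_rot: [0.627, 0.779, -0.0, 0.001]
force: [-0.1, -0.3, -0.0]
width: 0.0425
```

Run:
```python
from plan import *
from station import eyes
import pickle
s=eyes.camera("side");t=eyes.camera("top");st();pickle.dump((s,t),open("c5.pkl","wb"))
zoom(s,165,270,295,450,4,"pics/s_v.png");cv2.imwrite("pics/tv.png",t["pixels"]);zoom(t,140,185,220,275,8,"pics/t_v.png")
```

```text
t 57.55 p [0.5462 0.1042 0.3218] yaw 102.1 tilt 0.23 w 0.0424 F [-0.4  0.6  0.2] q [ 0.39  0.21 -0.75  1.7   0.15  1.29 -0.18]
```

View pics/s_v.png

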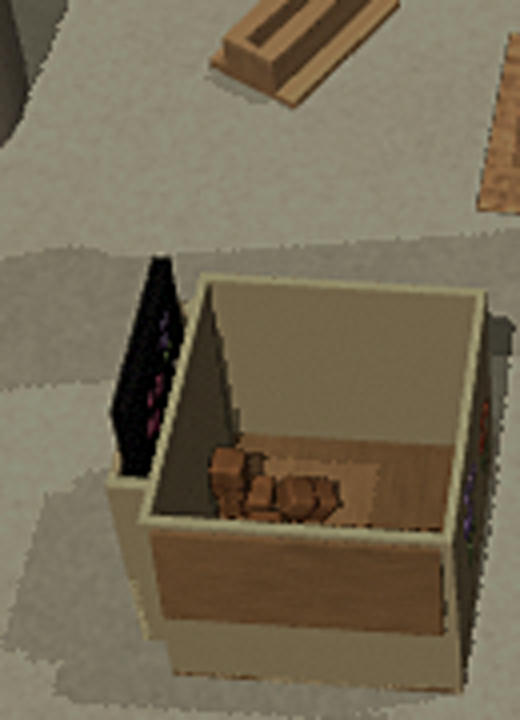

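View pics/tv.png

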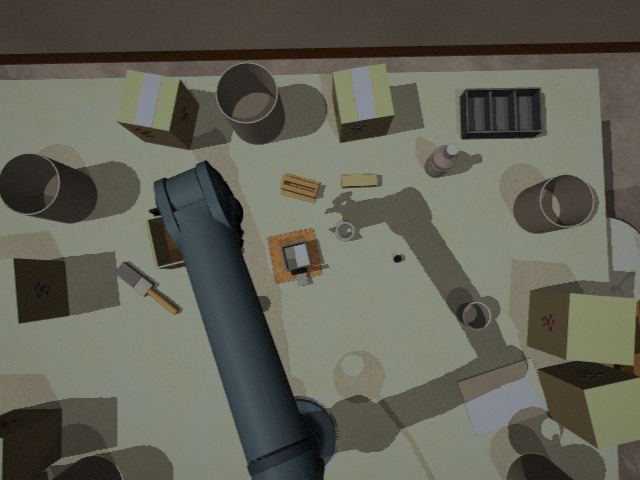

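View pics/t_v.png

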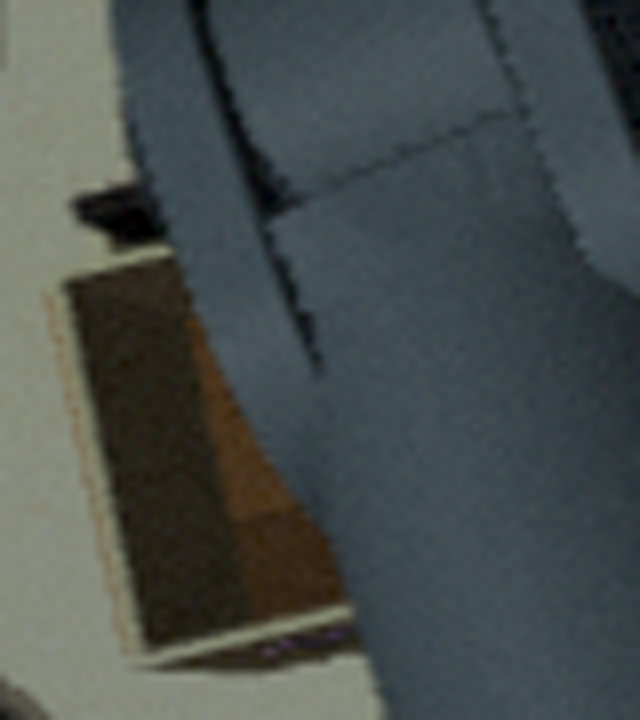

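Call:
{"method": "play_rows", "body": {"deltas": "0 0 0 -0.6 0 0 0;0 0 0 -0.8 0 0 0;0 0 0 -0.8 0 0 0;0 0 0 -0.8 0 0 0;0 0 0 -0.8 0 0 0;0 0 0 -0.5 0 0 0;0 0 0 0 0 0 0;0 0 0 0 0 0 0"}}

```text
time_s: 58.55
position: [0.6028, -0.1404, 0.3214]
tool_rot: [0.625, 0.781, 0.001, -0.0]
force: [0.2, 0.8, -0.1]
width: 0.0427
```

Run:
```python
from plan import *
from station import eyes
import pickle
s=eyes.camera("side");t=eyes.camera("top");st();pickle.dump((s,t),open("c6.pkl","wb"))
def box(c,cx,cy,a,P):
    P=np.array(P);a=np.radians(a);x=cx+np.cos(a)*P[:,0]-np.sin(a)*P[:,1];y=cy+np.sin(a)*P[:,0]+np.cos(a)*P[:,1]
    return proj(c,np.c_[x,y,P[:,2]])
for nm,c,o,k,sz in(("s",s,(180,320),6,(110,130)),("t",t,(140,185),8,(80,90))):
    im=cv2.resize(c["pixels"][o[1]:o[1]+sz[1],o[0]:o[0]+sz[0]],None,fx=k,fy=k,interpolation=cv2.INTER_CUBIC)
    im=cv2.convertScaleAbs(im,alpha=1.4,beta=10);cv2.imwrite(f"pics/{nm}_x.png",im)
    for z in(.12,.16):
        q=(box(c,.6005,.3053,12.4,[(.004,.04,z),(-.004,.04,z),(-.004,-.04,z),(.004,-.04,z)])-np.array(o)+.5)*k-.5
        cv2.polylines(im,[q.astype(np.int32)],True,(0,255,0),1)
    cv2.imwrite(f"pics/{nm}_w.png",im)
zoom(t,265,215,330,290,10,"pics/tcup.png");zoom(s,280,250,360,330,9,"pics/scup.png")
```

```text
t 58.65 p [ 0.6027 -0.1399  0.3214] yaw 102.73 tilt 0.08 w 0.0427 F [ 0.6  1.7 -0.3] q [ 0.65  0.33 -0.6   1.55  0.19  1.32  0.24]
```

View pics/s_w.png

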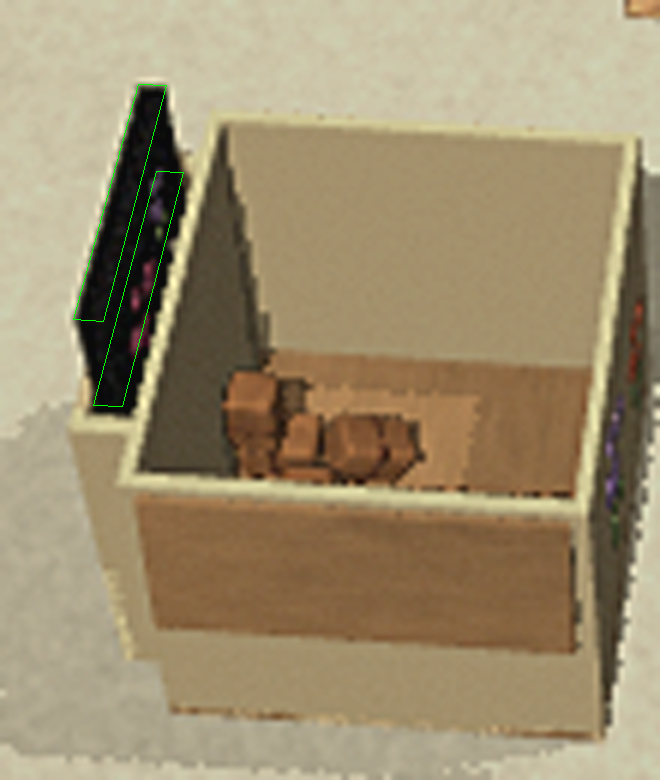

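View pics/t_w.png

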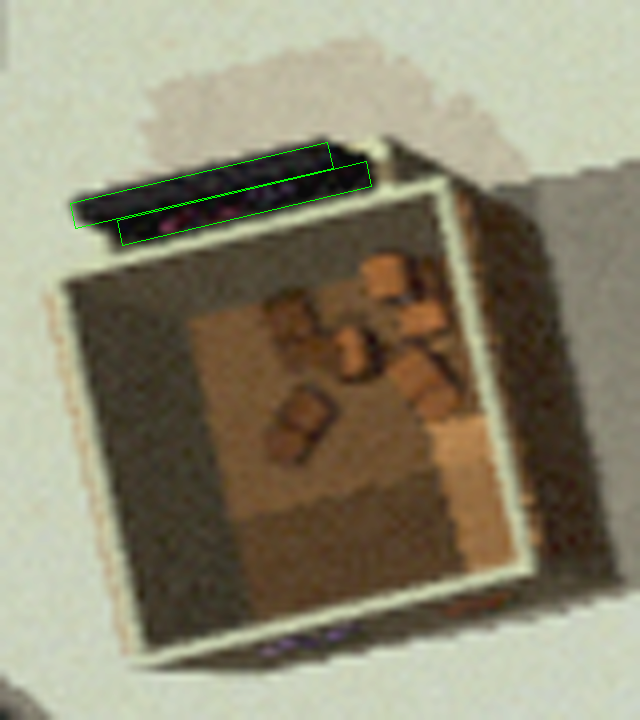

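View pics/tcup.png

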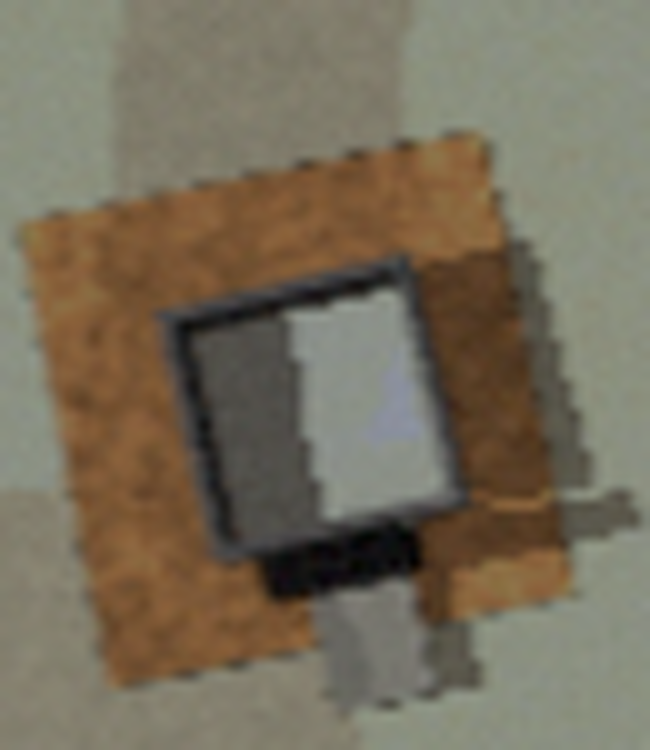

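View pics/scup.png

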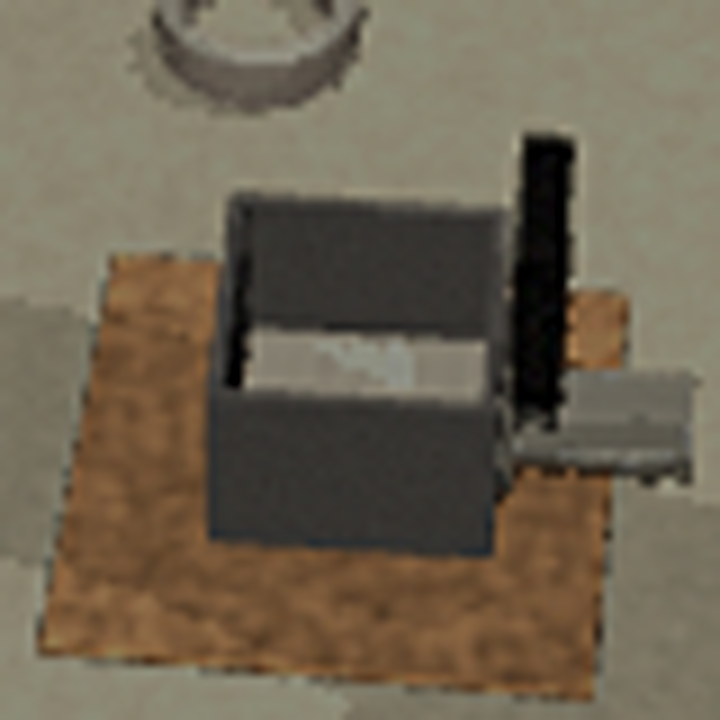

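Run:
```python
from station import manip
print(manip.sign_off()); print(manip.get_obs()["time_s"])
```

```text
the job is handed in; nothing more can be done
None
the job is handed in; nothing more can be done
```

The lantern kit is packed and I handed the job in at about 59 s of the 210 s allowed; no verdict was reported.

- **Toggles into the cup:** I put all six toggles in the cup on its mat. When I lifted it, the wrist read 2.9 N, which matches the cup plus six toggles.
- **Emptying the cup:** I lowered the cup into the carton's mouth until the tab pushed up with about 7.7 N. By the given spring figures, that is about 1.25 rad of flap angle, and I held it there for over a second. Afterwards the cup looked empty with its bottom shut.
- **Returning the cup:** It is back on its mat within a couple of millimetres of where it started.
- **Panel:** I slid it down the sleeve until it touched the floor at about 6 N, then let go.

**Last checks:**
- The top view shows six toggles on the carton floor and none on the table.
- The cup stands upright with its bottom shut.
- The panel's top edge matches the predicted 0.160 m in both views.
- The arm is clear of everything.
- The tape, glue pack, brush pot and jar look unmoved in the last top view. I judged that by eye and did not measure it.

**Disagreement:** The side and top cameras placed the sleeve about 1.5 mm apart. I corrected for this from a close-up of the panel above the mouth before inserting it, and there was no contact force until it reached the floor.

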